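# Work the combination dial of the vanity jewellery safe

## Task

Unlock the small jewellery safe on the vanity with its combination 3-1-2: push its sprung dial down through its slack until it bears on the clutch, and with a steady push of about 15 N, neither easing off nor forcing it, turn it left (anticlockwise from above) to the three-dot mark, right to the one-dot mark and left again to the two-dot mark, pausing about half a second on each. Then let the dial spring up and slide the brass bolt stud towards the dial until it is fully home. Leave the tumbler, canister, hairbrush and cuticle pusher where they are.

Things in the scene. Friction and masses are not known exactly. Their poses are not given: they have to be found in the camera images.
- safe: grey jewellery safe, box 200 x 250 x 90 mm (x, y, z). Origin: centre of its underside on the counter. x points from the robot side to the hinged back, y from the dial towards the bolt, z up. On its flat top a dark round plate carries yellow dots 50 mm from the dial axis, on the -x side: the three-dot, two-dot and one-dot marks, each with a short yellow line
- dial_foot (a point): point on the safe's top on the vertical dial axis (axes as the safe's). Above it: a steel disc 68 mm across, its underside 32 and its upper face 39 mm above this point with the dial up, carrying a black upright grip bar 50 mm long, 16 thick, 32 high (top 71 mm above this point) along the red pointer line; the dial goes down up to 27 mm when pressed
- dial (a joint): angle of the dial, rad, growing as it turns left (anticlockwise from above). At 0 the pointer points along the safe's -x; the bar lies along the pointer line. Three-dot mark at +0.75, two-dot at +0.05, one-dot at -0.65 (come within 0.07); hard stops at -1.0 and +1.1. It starts between -0.2 and 0.3; friction about 0.12 N m
- dial_press (a joint): how far the dial is down, m: 0 fully up, 0.027 the most. First comes slack, 0 to 20 mm long and different each time (not measured), against a weak return spring (1.5 to 4 N); then the stem bears on the clutch, which takes 3 N to start and 3.5 N more per mm. Hold about 15 N in all while turning: under 11 N the clutch drops out, over 20 N it is strained
- bolt (a joint): travel of the bolt, m: 0 is locked, 0.025 is fully home (unlocked). It slides along the safe's -y, towards the dial, with about 2.5 N of friction. A wheel inside the safe blocks it after 2 to 10 mm unless the dial stands close to the two-dot mark
- bolt_stud (a point): centre of the brass bolt stud, a block 22 x 14 x 26 mm (x, y, z of the safe) standing 1.5 mm over the safe's top; its centre lies 14.5 mm above that top, and at the start 95 mm from the dial axis along the safe's +y
- tumbler_mid (a point): centre of the pale blue glass tumbler, 70 mm across at the rim, 100 mm tall
- canister_mid (a point): centre of the white ceramic canister with its blue lid, 84 mm across, 97 mm tall over the brass knob
- hairbrush_mid (a point): middle of the round wooden hairbrush lying bristles up, 175 mm long along its y, head 66 mm across on its +y side, 30 mm tall
- pusher_mid (a point): middle of the steel cuticle pusher lying flat, 120 mm long along its y, 8 mm thick

How it is judged:
By the outcome, as a careful person would: the job done as asked, in the order asked, and still so for the second after the job is handed in, with the robot touching nothing.
It also fails if it takes over 58 s, if anything falls off the work surface, if the arm or the gripper's body presses on something with over 40 N, if the wrist force passes 120 N, or if a joint passes its speed limit or range.

## Robot

A 7-joint arm with a two-finger parallel gripper is mounted at the origin on the work surface. World frame = base frame: x ahead of the robot, y to its left, z up, the work surface at z = 0. Lengths are in mm, angles in rad, forces in N, time in s.
With the tool pointing down it reaches from about 400 to 850 mm from the base axis. Payload 4.5 kg.
Tool frame: the origin (TCP) lies midway between the tips of the shut fingers; the grasp point (between the pads) lies 19 mm behind it; z points along the fingers, x is the direction in which the jaws open and shut, and the axes are right-handed (so a half turn about z gives the same grasp; the last joint's range is limited). The gripper opens to 85 mm and grips with 20 to 120 N. Pads are 22 mm wide; open, the fingers measure 114 mm over their backs; the gripper's body (76 mm by 85 mm) begins 54 mm behind the grasp point. The pads swing forward as they close: fully open they stand 13 mm farther back than shut.
Start: joints at [-1.214, 0.689, -0.195, 1.565, 0.157, 0.902, -0.215], TCP at [198.246, 592.753, 194.717] pointing down, gripper open.
Joint ranges: [-3.01, 3.01], [-0.46, 2.08], [-1.47, 1.51], [0.13, 2.56], [-1, 4.14], [0.04, 2.09], [-2.66, 2.66]. Speed limits (rad/s): [2.57, 2.57, 3.14, 3.14, 3.14, 3.14, 3.14].

## Interface

Orientations are given as a unit quaternion [x, y, z, w].
In Python, from cell import robot, vision, ticket gives the robot as it stands.
- The arm moves only by the tool move_arm, never from a script. Its argument "deltas" is a list of rows, each an object with "jaw": the finger opening in m, from 0 to 0.0854; "linear": the shift along the tool's x, y, z in m, a list of three; "delta_rot": the turn, a rotation vector about the tool's x, y, z in degrees, a list of three. In form: [{"jaw": jaw, "linear": [x, y, z], "delta_rot": [wx, wy, wz]}, ...]. A call has 1 to 10 rows; each row shifts and turns the commanded pose from where the row before left it, along the tool's axes as they then stand; what a row does not reach is not made up. A row lasts 1/10 s, in which the tool goes at most 50 mm and 8.59 degrees, less where a joint would pass 70% of its speed; a pose out of reach is approached as far as the arm can. A call is refused whole if a number of a shift passes 0.05 or a number of a turn 8.59, either way. A call with a gripper value outside its range is refused whole. The fingers move at their own pace and stop on an object; "squeeze" is the grip in N (left out, the last holds). Time passes only in rows, so rows that do not move let the fingers close. It gives the time, the measured TCP pose, the force and the opening at its end, in the units of the state.
- robot.read_state(): the state, without advancing time (a new reading comes with each control period).
- vision.read_camera(name): name is "side" or "top" or "wrist"; returns (picture, depth): 400x640x3 uint8, red, green, blue; 400x640 float32, mm along the optical axis (not along the pixel's ray), 0 where there is no reading.
- vision.calibration(name): a dict with "mtx" (3x3 intrinsics, pixels), "position" and "orientation" of the camera in the world. Camera axes: x right, y down, z forward; pixel columns grow to the right and rows downward; lengths in mm; the calibration is good to about 2 mm. A picture is of the moment at which its call begins: read the wrist's pose just before it. calibration takes no time and is no camera call; for the wrist camera it gives the pose at the moment of the call.
- ticket.finish_job(): hands the job in, once; it reports no verdict.
The state is a dict: "time_s": time; "q": joint angles; "joint_vel": joint speeds; "joint_torque": joint torques, N m; "eef_pos": TCP position; "eef_rot": TCP orientation; "force": force on the tool from outside, world axes, zero at the start; "torque": the same for the moment, N m; "gripper_width": finger opening in mm.
Only numpy, scipy, OpenCV 4.12 (cv2) and the standard library are available. Lean on these libraries where they do the work, as an engineer would, in place of code of your own. Each camera call takes 0.05 s, during which the arm holds its last target.

## Working session

There is one attempt and no reset: what is moved stays moved. The work goes in short steps, Python scripts to look and compute and a tool call to move; the robot and the scene stay as the last step left them, time stands still between calls to the robot, and variables do not carry over. Pictures are saved under pics/ and viewed, and the job is handed in when it is done.

Besides the shell and the picture viewer there is one more tool, called after ">>>" as a command line: name --argument value ..., lists and objects as JSON in quotes. move_arm: Moves the arm, as the interface text tells. Its arguments: {"type":"object","properties":{"deltas":{"type":"array"},"squeeze":{"type":"number"}},"required":["deltas"]}

```bash
ls; mkdir -p pics
python3 - <<'E'
from cell import robot, vision, ticket
import cv2,numpy as np,pickle
print(robot.read_state())
for n in ["side","top","wrist"]:
    c=vision.calibration(n); p,d=vision.read_camera(n)
    print(n,c)
    pickle.dump((p,d,c),open(f"pics/{n}0.pkl","wb"))
    cv2.imwrite(f"pics/{n}0.png",p[:,:,::-1])
E
```

```text
pics
{'time_s': 0.0, 'q': array([-1.21421181,  0.69000098, -0.19453098,  1.56636923,  0.15731924,
        0.90248065, -0.21512383]), 'joint_vel': array([-0.0011763 ,  0.0003048 ,  0.00010586,  0.00069851, -0.00116037,
        0.00109531, -0.00012949]), 'joint_torque': array([ 1.26731211e-04, -5.39621615e+01, -1.26673836e+00, -1.58553565e+01,
        9.02613800e-03,  9.25421045e-03, -4.15892941e-06]), 'eef_pos': array([198.07350889, 592.01839022, 193.86721982]), 'eef_rot': array([ 8.11518087e-01,  5.84326558e-01, -7.14086130e-04,  5.98163691e-04]), 'force': array([-0.3695852 , -0.22336953, -0.19588758]), 'torque': array([-0.02567479,  0.01023773,  0.0256537 ]), 'gripper_width': 85.39859622768728}
side {'mtx': array([[383.6254683 ,   0.        , 309.69941693],
       [  0.        , 383.6254683 , 197.22660906],
       [  0.        ,   0.        ,   1.        ]]), 'position': array([530.59275618, 619.41401727, 499.53835748]), 'orientation': array([-0.03500122,  0.88151517, -0.47000737,  0.0282665 ])}
top {'mtx': array([[396.42727833,   0.        , 321.92529134],
       [  0.        , 396.42727833, 201.89524698],
       [  0.        ,   0.        ,   1.        ]]), 'position': array([485.50372435,  29.9643136 , 754.68505861]), 'orientation': array([ 0.70899282, -0.70122264,  0.06196334, -0.04214897])}
wrist {'mtx': array([[293.95865483,   0.        , 321.93467265],
       [  0.        , 293.95865483, 202.76592209],
       [  0.        ,   0.        ,   1.        ]]), 'position': array([123.18101058, 616.97225759, 373.2488534 ]), 'orientation': array([0.80196755, 0.57674387, 0.09020045, 0.12680077])}
```

View pics/top0.png

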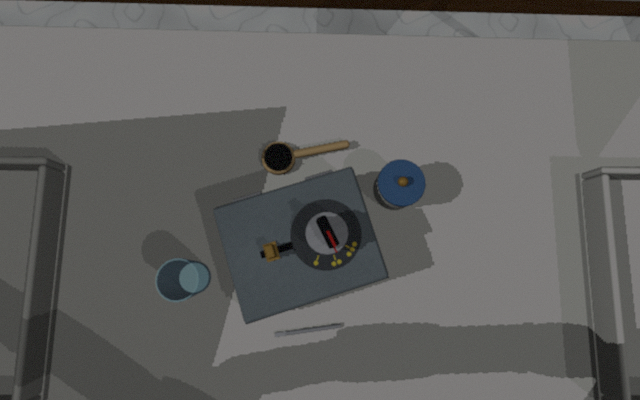

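View pics/side0.png

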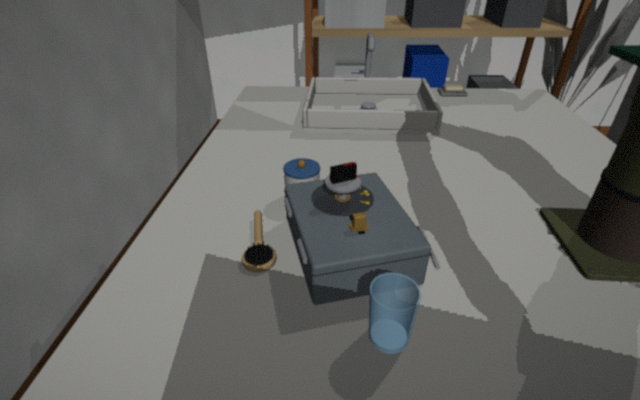

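View pics/wrist0.png

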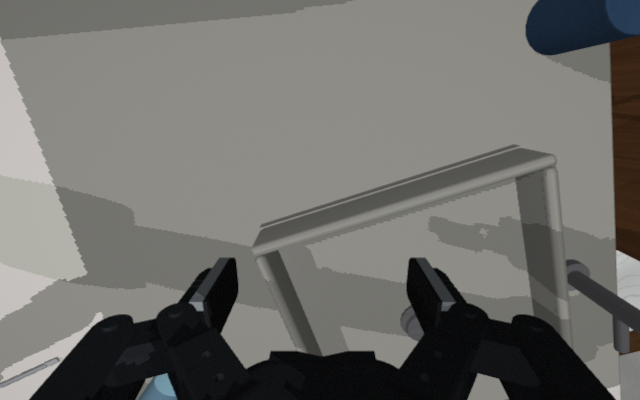

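The top view shows the safe's corners at about (215,208), (352,168), (388,277) and (246,322). The dial is at about (326,233), the stud at (271,251), and the dots on the lower side. Next I'll measure these from the depth.

```bash
cat > h.py <<'E'
import numpy as np,cv2,pickle
from scipy.spatial.transform import Rotation as R
def cloud(d,c):
    v,u=np.mgrid[0:d.shape[0],0:d.shape[1]]
    K=c['mtx']; z=d.astype(float)
    P=np.stack([(u-K[0,2])/K[0,0]*z,(v-K[1,2])/K[1,1]*z,z],-1)
    W=P@R.from_quat(c['orientation']).as_matrix().T+c['position']
    W[d<=0]=np.nan
    return W
def proj(X,c):
    p=(np.atleast_2d(X)-c['position'])@R.from_quat(c['orientation']).as_matrix()
    q=p@c['mtx'].T; return q[:,:2]/q[:,2:]
E
python3 - <<'E'
from h import *
p,d,c=pickle.load(open('pics/top0.pkl','rb')); W=cloud(d,c)
for n,(u,v) in dict(table=(450,300),safe1=(240,220),safe2=(360,280),safe3=(250,310),safe4=(345,180),bar=(328,233),disc=(312,235),stud=(271,251),canister=(403,182)).items(): print(n,W[v,u].round(1))
m=(abs(W[...,2]-90)<6); n,l,s,_=cv2.connectedComponentsWithStats(m.astype(np.uint8)); k=1+s[1:,4].argmax(); print(s[k])
pts=W[l==k]; xy=pts[:,:2].astype(np.float32); print('z',np.median(pts[:,2])); print(cv2.minAreaRect(xy))
# bar
for lo,hi,nm in((150,170,'bar'),(122,134,'disc'),(105,130,'stud')):
    m=(W[...,2]>lo)&(W[...,2]<hi); m[:, :200]=0; m[:,375:]=0; m[:180]=0
    if nm=='stud': m[:,288:]=0
    if nm!='stud': m[:,:290]=0
    q=W[m]; print(nm,len(q),cv2.minAreaRect(q[:,:2].astype(np.float32)),q.mean(0).round(1),np.median(q[:,2]))
cv2.imwrite('pics/topz.png',cv2.resize(p[150:340,200:400,::-1],None,fx=3,fy=3,interpolation=cv2.INTER_CUBIC))
p,d,c=pickle.load(open('pics/side0.pkl','rb'))
cv2.imwrite('pics/sidez.png',cv2.resize(p[140:310,270:450,::-1],None,fx=3,fy=3,interpolation=cv2.INTER_CUBIC))
W=cloud(d,c)
m=(abs(W[...,2]-90)<4)&(W[...,0]>300);pts=W[m]; print('side z',np.median(pts[:,2]),cv2.minAreaRect(pts[:,:2].astype(np.float32)))
for nm,lo,hi in(('bar',150,170),('stud',108,125)):
    m=(W[...,2]>lo)&(W[...,2]<hi)&(W[...,0]>300)&(W[...,0]<620)&(abs(W[...,1]-60)<110); m[:150]=0;m[:,:320]=0; m[250:]=0; q=W[m]; print(nm,len(q),q.mean(0).round(1),q.max(0).round(1))
E
```

```text
table [ 4.150e+02 -2.325e+02  1.000e-01]
safe1 [552.1 149.1  87.5]
safe2 [454.7 -52.3  90.6]
safe3 [405.9 126.4  92.6]
safe4 [622.8 -27.5  89.7]
bar [526.6   4.3 164. ]
disc [525.6  28.  128.4]
stud [500.2  92.6 119.4]
canister [ 619.3 -125.7   97. ]
[  213   167   175   156 16120]
z 90.32890461790976
((516.5299682617188, 48.63275909423828), (199.9218292236328, 249.78103637695312), 18.080856323242188)
bar 351 ((530.1407470703125, 6.085947036743164), (49.06657409667969, 15.587784767150879), 27.222270965576172) [529.9   6.1 160.9] 160.99619866952514
disc 1056 ((530.117919921875, 5.871997833251953), (64.99445343017578, 66.45958709716797), 0.4195135831832886) [529.2   6.3 129.3] 129.27842367541433
stud 123 ((500.9837646484375, 95.99120330810547), (21.907480239868164, 13.886992454528809), 18.013574600219727) [500.9  95.5 116.7] 117.34837063437249
side z 88.72462155015074 ((1008.9426879882812, -952.5067138671875), (1117.845947265625, 2526.307373046875), 3.327954053878784)
bar 223 [530.   10.9 156.8] [553.3  24.  161.1]
stud 165 [511.3  76.1 117.1] [562.1 106.8 125. ]
```

View pics/topz.png

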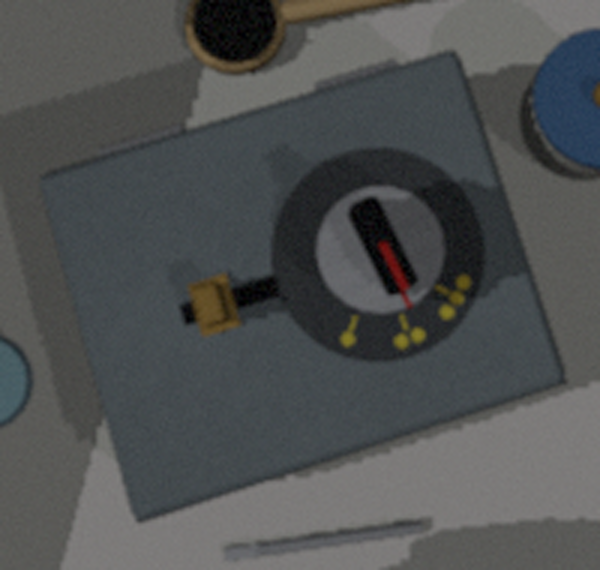

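View pics/sidez.png

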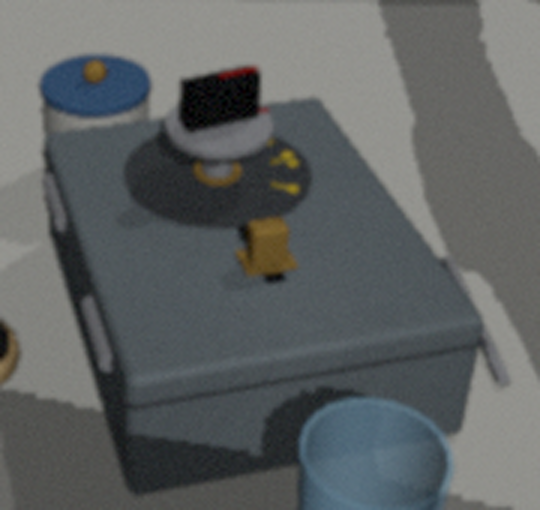

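Both views agree on these values:
- **Safe:** yaw is 18.1° and its top is at z≈90.
- **Dial:** the axis is at (530, 6) and the bar's yaw is 27.2°, so the dial starts at about +0.16 rad.
- **Stud:** it is at (501, 96), 94.6 mm from the axis, against the stated 95.

I'll move over the dial now.

>>> move_arm --deltas '[{"jaw": 0.085, "linear": [-0.0226, 0.025, 0], "delta_rot": [0, 0, 0]}, {"jaw": 0.085, "linear": [-0.0226, 0.025, 0], "delta_rot": [0, 0, 0]}, {"jaw": 0.085, "linear": [-0.0226, 0.025, 0], "delta_rot": [0, 0, 0]}, {"jaw": 0.085, "linear": [-0.0226, 0.025, 0], "delta_rot": [0, 0, 0]}, {"jaw": 0.085, "linear": [-0.0226, 0.025, 0], "delta_rot": [0, 0, 0]}, {"jaw": 0.085, "linear": [-0.0226, 0.025, 0], "delta_rot": [0, 0, 0]}, {"jaw": 0.085, "linear": [-0.0226, 0.025, 0], "delta_rot": [0, 0, 0]}, {"jaw": 0.085, "linear": [-0.0226, 0.025, 0], "delta_rot": [0, 0, 0]}, {"jaw": 0.085, "linear": [-0.0226, 0.025, 0], "delta_rot": [0, 0, 0]}, {"jaw": 0.085, "linear": [-0.0226, 0.025, 0], "delta_rot": [0, 0, 0]}]'

```text
time_s: 1.15
eef_pos: [364.1, 297.8, 194.6]
eef_rot: [0.812, 0.584, -0.0, 0.0]
force: [1.1, -0.2, 0.2]
gripper_width: 84.7
```

>>> move_arm --deltas '[{"jaw": 0.085, "linear": [-0.0226, 0.025, 0], "delta_rot": [0, 0, 0]}, {"jaw": 0.085, "linear": [-0.0226, 0.025, 0], "delta_rot": [0, 0, 0]}, {"jaw": 0.085, "linear": [-0.0226, 0.025, 0], "delta_rot": [0, 0, 0]}, {"jaw": 0.085, "linear": [-0.0226, 0.025, 0], "delta_rot": [0, 0, 0]}, {"jaw": 0.085, "linear": [-0.0226, 0.025, 0], "delta_rot": [0, 0, 0]}, {"jaw": 0.085, "linear": [-0.0226, 0.025, 0], "delta_rot": [0, 0, 0]}, {"jaw": 0.085, "linear": [-0.0226, 0.025, 0], "delta_rot": [0, 0, 0]}, {"jaw": 0.085, "linear": [-0.0226, 0.025, 0], "delta_rot": [0, 0, 0]}, {"jaw": 0.085, "linear": [-0.0226, 0.025, 0], "delta_rot": [0, 0, 0]}, {"jaw": 0.085, "linear": [-0.0226, 0.025, 0], "delta_rot": [0, 0, 0]}]'

```text
time_s: 2.15
eef_pos: [529.4, 4.2, 194.5]
eef_rot: [0.812, 0.584, -0.0, -0.0]
force: [0.3, -1.4, -0.4]
gripper_width: 85.0
```

>>> move_arm --deltas '[{"jaw": 0.085, "linear": [0, 0, 0], "delta_rot": [0, 0, 8.5]}, {"jaw": 0.085, "linear": [0, 0, 0], "delta_rot": [0, 0, 8.5]}, {"jaw": 0.085, "linear": [0, 0, 0], "delta_rot": [0, 0, 8.5]}, {"jaw": 0.085, "linear": [0, 0, 0], "delta_rot": [0, 0, 8.5]}, {"jaw": 0.085, "linear": [0, 0, 0], "delta_rot": [0, 0, 8.5]}, {"jaw": 0.085, "linear": [0, 0, 0], "delta_rot": [0, 0, 8.5]}, {"jaw": 0.085, "linear": [0, 0, 0], "delta_rot": [0, 0, 8.5]}, {"jaw": 0.085, "linear": [0, 0, 0], "delta_rot": [0, 0, 8.5]}, {"jaw": 0.085, "linear": [0, 0, 0], "delta_rot": [0, 0, 8.5]}, {"jaw": 0.085, "linear": [0, 0, 0], "delta_rot": [0, 0, 8.5]}]'

```text
time_s: 3.15
eef_pos: [528.8, 5.6, 194.5]
eef_rot: [0.993, -0.12, -0.0, -0.0]
force: [-0.4, 0.5, -0.3]
gripper_width: 85.0
```

>>> move_arm --deltas '[{"jaw": 0.085, "linear": [0, 0, 0], "delta_rot": [0, 0, 8.5]}, {"jaw": 0.085, "linear": [0, 0, 0], "delta_rot": [0, 0, 8.5]}, {"jaw": 0.085, "linear": [0, 0, 0], "delta_rot": [0, 0, 8.5]}, {"jaw": 0.085, "linear": [0, 0, 0], "delta_rot": [0, 0, 8.5]}, {"jaw": 0.085, "linear": [0, 0, 0], "delta_rot": [0, 0, 8.5]}, {"jaw": 0.085, "linear": [0, 0, 0], "delta_rot": [0, 0, 6.8]}, {"jaw": 0.085, "linear": [0, 0, 0], "delta_rot": [0, 0, 0]}]'

```text
time_s: 3.85
eef_pos: [528.8, 5.7, 194.4]
eef_rot: [0.854, -0.521, -0.0, 0.0]
force: [-0.5, -0.5, -0.5]
gripper_width: 85.1
```

```bash
cat > st.py <<'E'
from cell import robot
import numpy as np
from scipy.spatial.transform import Rotation as R
s=robot.read_state(); np.set_printoptions(suppress=True,precision=3)
M=R.from_quat(s['eef_rot']).as_matrix()
print('t',s['time_s'],'pos',s['eef_pos'].round(2),'yaw',np.degrees(np.arctan2(M[1,0],M[0,0])).round(2),'tilt',M[:2,2].round(4),'F',s['force'].round(2),'T',s['torque'].round(3),'w',round(s['gripper_width'],2)); print('q',s['q'].round(3))
E
python3 st.py
python3 - <<'E'
from h import *
from cell import vision
c=vision.calibration('wrist');p,d=vision.read_camera('wrist');pickle.dump((p,d,c),open('pics/w1.pkl','wb'))
cv2.imwrite('pics/w1.png',p[:,:,::-1])
W=cloud(d,c)
for nm,lo,hi in(('bar',150,170),('disc',122,134),('stud',108,125),('top',86,94)):
    m=(W[...,2]>lo)&(W[...,2]<hi)&(np.hypot(W[...,0]-530,W[...,1]-6)<45)
    if nm=='stud': m=(W[...,2]>lo)&(W[...,2]<hi)&(np.hypot(W[...,0]-501,W[...,1]-96)<25)
    q=W[m]
    if len(q)>5: print(nm,len(q),cv2.minAreaRect(q[:,:2].astype(np.float32)),np.median(q,0).round(1))
E
```

```text
t 3.85 pos [528.8    5.74 194.37] yaw -62.79 tilt [-0.001 -0.   ] F [-0.5  -0.51 -0.46] T [ 0.042 -0.007  0.045] w 85.1
q [-0.362  0.6    0.433  1.874 -0.357  0.744 -0.825]
bar 1275 ((529.4373779296875, 5.63215446472168), (50.30473327636719, 15.994884490966797), 26.714630126953125) [532.1   6.8 160.9]
disc 3196 ((530.438232421875, 6.378482818603516), (65.02112579345703, 66.81957244873047), 27.264009475708008) [533.2   9.9 129. ]
stud 427 ((500.0212097167969, 95.81635284423828), (22.147192001342773, 14.490974426269531), 18.73576545715332) [501.8  95.  117. ]
top 2036 ((537.9297485351562, 10.042667388916016), (71.20294189453125, 89.87908935546875), 26.71504783630371) [555.7  22.2  90.9]
```

View pics/w1.png

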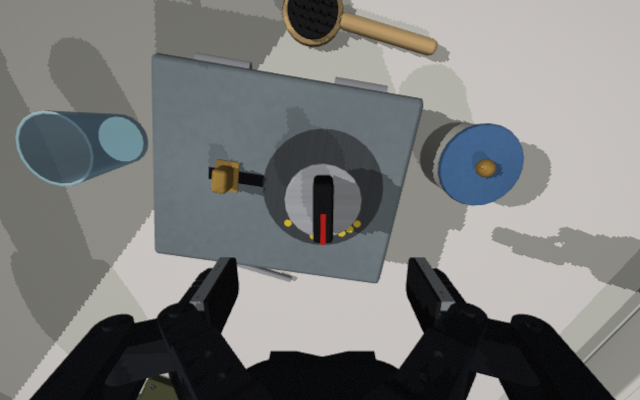

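The wrist view shows the bar upright between the fingers, with pixels (323,178) to (323,243). It agrees with the top view: centre (529.6, 5.8), yaw about 27°. I'll go down and grip.

>>> move_arm --deltas '[{"jaw": 0.05, "linear": [0, -0.001, 0.015], "delta_rot": [0, 0, 0]}, {"jaw": 0.05, "linear": [0, 0, 0.015], "delta_rot": [0, 0, 0]}, {"jaw": 0.05, "linear": [0, 0, 0.015], "delta_rot": [0, 0, 0]}, {"jaw": 0.05, "linear": [0, 0, 0.014], "delta_rot": [0, 0, 0]}, {"jaw": 0.05, "linear": [0, 0, 0], "delta_rot": [0, 0, 0]}, {"jaw": 0.05, "linear": [0, 0, 0], "delta_rot": [0, 0, 0]}]' --squeeze 70

```text
time_s: 4.5
eef_pos: [530.0, 5.9, 135.8]
eef_rot: [0.854, -0.52, -0.0, -0.0]
force: [0.1, -0.1, 0.0]
gripper_width: 49.9
```

```bash
python3 st.py
```

```text
t 4.5 pos [529.97   5.87 135.83] yaw -62.72 tilt [-0.  0.] F [ 0.06 -0.14  0.02] T [ 0.004 -0.003  0.016] w 49.9
q [-0.318  0.683  0.368  1.929 -0.413  0.603 -0.776]
```

>>> move_arm --deltas '[{"jaw": 0.01, "linear": [0, 0, 0], "delta_rot": [0, 0, 0]}, {"jaw": 0.01, "linear": [0, 0, 0], "delta_rot": [0, 0, 0]}, {"jaw": 0.01, "linear": [0, 0, 0], "delta_rot": [0, 0, 0]}, {"jaw": 0.01, "linear": [0, 0, 0], "delta_rot": [0, 0, 0]}, {"jaw": 0.01, "linear": [0, 0, 0], "delta_rot": [0, 0, 0]}, {"jaw": 0.01, "linear": [0, 0, 0], "delta_rot": [0, 0, 0]}]'

```text
time_s: 5.1
eef_pos: [529.9, 6.0, 135.7]
eef_rot: [0.854, -0.521, 0.0, -0.0]
force: [0.2, -0.2, -0.0]
gripper_width: 9.9
```

```bash
python3 st.py
```

```text
t 5.1 pos [529.94   5.97 135.72] yaw -62.79 tilt [0. 0.] F [ 0.23 -0.2  -0.02] T [ 0.03   0.001 -0.017] w 9.94
q [-0.319  0.683  0.369  1.93  -0.413  0.603 -0.777]
```

The width reads 9.9 mm on a 16 mm bar, which looks wrong, so I'll check with the camera.

Run:
```python
from h import *
from cell import vision
for n in('wrist','side'):
    c=vision.calibration(n);p,d=vision.read_camera(n);pickle.dump((p,d,c),open(f'pics/{n}2.pkl','wb'))
    if n=='side':p=cv2.resize(p[80:310,250:480],None,fx=2.5,fy=2.5)
    cv2.imwrite(f'pics/{n}2.png',p[:,:,::-1])
```

```text
(no output)
```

View pics/wrist2.png

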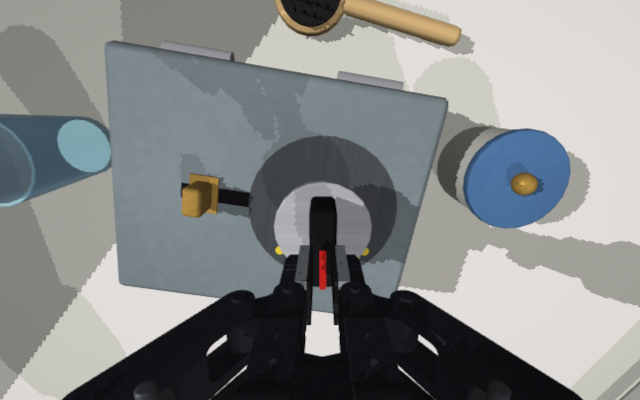

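View pics/side2.png

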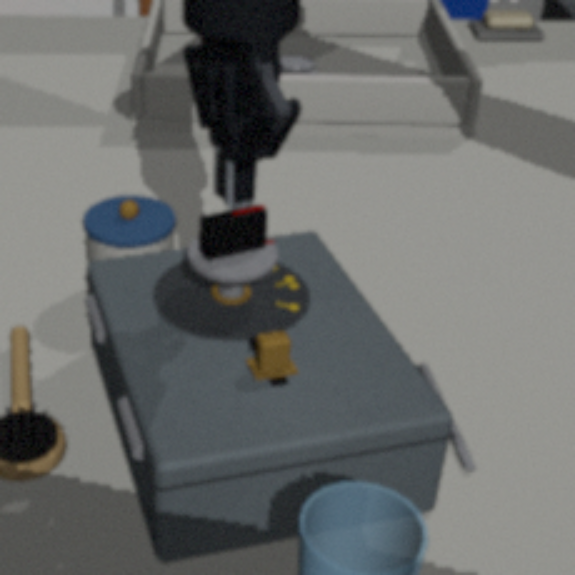

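Run:
```python
from h import *
for n in('side','wrist'):
    p,d,c=pickle.load(open(f'pics/{n}2.pkl','rb'))
    W=cloud(d,c)
    X=np.array([[530,6,135.7],[530,6,154.7],[530,6,161]])
    uv=proj(X,c);print(n,uv.round(1), 'crop', ((uv-[250,80])*2.5).round(0))
    if n=='side':
        m=(np.hypot(W[...,0]-530,W[...,1]-6)<60)&(W[...,2]>132)&(W[...,2]<235)
        ys,xs=np.where(m)
        for v in range(140,190,3):
            q=[(u,W[v,u].round(0).astype(int).tolist()) for u in range(325,360,4) if m[v,u]]
            print(v,q)
    else:
        for v in (200,220,240,255,265,275,290,310):
            print(v,[(u,W[v,u].round(0).astype(int).tolist()) for u in (300,308,316,322,330,338,344)])
```

```text
side [[342.6 176.3]
 [342.9 167.3]
 [343.1 164.3]] crop [[232. 241.]
 [232. 218.]
 [233. 211.]]
140 [(337, [542, 3, 208]), (341, [535, 24, 218]), (345, [528, 37, 224]), (349, [522, 50, 230]), (353, [515, 38, 225]), (357, [508, 35, 224])]
143 [(337, [542, 7, 204]), (341, [535, 24, 212]), (345, [528, 42, 221]), (349, [522, 44, 222]), (353, [515, 39, 220]), (357, [508, 33, 217])]
146 [(337, [542, 6, 198]), (341, [535, 20, 204]), (345, [528, 28, 208]), (349, [521, 23, 206])]
149 [(337, [542, 7, 192]), (341, [534, 22, 200]), (345, [528, 25, 202]), (349, [521, 21, 200])]
152 [(337, [542, 6, 186]), (341, [534, 22, 194]), (345, [527, 25, 196]), (349, [521, 22, 195])]
155 [(337, [541, 7, 180]), (345, [527, 25, 190]), (349, [520, 21, 188])]
158 [(337, [541, 5, 173]), (341, [534, 21, 182]), (345, [527, 25, 184]), (349, [520, 22, 183])]
161 [(341, [534, 23, 177]), (345, [527, 23, 177]), (349, [520, 15, 173])]
164 [(341, [534, 3, 160]), (345, [526, 3, 160]), (349, [519, 4, 161]), (353, [512, 0, 159])]
167 [(333, [548, 15, 160]), (337, [541, 14, 160]), (341, [534, 14, 160]), (345, [526, 12, 159]),
[... 1449 characters left out ...]
 162]), (322, [522, 2, 162]), (330, [523, -3, 161]), (338, [544, 5, 198]), (344, [544, 2, 196])]
275 [(300, [536, 19, 206]), (308, [537, 16, 205]), (316, [514, 1, 161]), (322, [516, -1, 162]), (330, [517, -6, 160]), (338, [543, 5, 205]), (344, [544, 2, 205])]
290 [(300, [536, 19, 217]), (308, [533, 14, 210]), (316, [-9223372036854775808, -9223372036854775808, -9223372036854775808]), (322, [462, -29, 89]), (330, [466, -35, 91]), (338, [539, 3, 209]), (344, [545, 4, 218])]
310 [(300, [537, 18, 230]), (308, [524, 10, 210]), (316, [441, -34, 90]), (322, [443, -39, 89]), (330, [447, -45, 91]), (338, [535, 1, 217]), (344, [544, 4, 229])]<stdin>:15: RuntimeWarning: invalid value encountered in cast
```

Run:
```python
from h import *
for n,tcp,q in(('wrist0',[198.07,592.02,193.87],[8.11518087e-01,5.84326558e-01,-7.14086130e-04,5.98163691e-04]),('w1',[528.8,5.74,194.37],[0.854,-0.521,0,0]),('wrist2',[529.94,5.97,135.72],[0.854,-0.521,0,0])):
    p,d,c=pickle.load(open(f'pics/{n}.pkl','rb'))
    W=cloud(d,c); T=(W-np.array(tcp))@R.from_quat(q).as_matrix()*1.0
    print(n,'cam in tool',(R.from_quat(q).as_matrix().T@(c['position']-tcp)).round(1), 'tcp px',proj(np.array(tcp),c).round(0))
    m=(d>0)&(d<230)&(T[...,2]<60)&(T[...,2]>-120)&(abs(T[...,0])<60)&(abs(T[...,1])<40)
    m[:245]=False
    t=T[m]; print(len(t), np.percentile(t[:,2],[50,90,99,100]).round(0))
    for v in range(250,330,10):
        r=[(u,T[v,u].round(0).astype(int).tolist()) for u in range(190,450,8) if m[v,u]]
        print(v,r[:4],r[-3:])
```

```text
wrist0 cam in tool [  -0.4  -78.9 -179.4] tcp px [[323. 233.]]
19081 [-103.  -69.  -54.  -49.]
250 [] []
260 [(222, [-47, -11, -56]), (230, [-44, -11, -56]), (414, [42, -11, -57]), (422, [47, -11, -56])] [(230, [-44, -11, -56]), (414, [42, -11, -57]), (422, [47, -11, -56])]
270 [(206, [-55, -7, -58]), (214, [-48, -11, -66]), (222, [-44, -11, -66]), (230, [-44, -7, -58])] [(422, [43, -11, -66]), (430, [47, -10, -64]), (438, [53, -7, -59])]
280 [(198, [-55, -7, -67]), (206, [-49, -10, -72]), (214, [-45, -12, -74]), (222, [-43, -9, -70])] [(430, [45, -11, -73]), (438, [47, -11, -74]), (446, [54, -7, -67])]
290 [(198, [-49, -11, -80]), (206, [-46, -10, -79]), (214, [-44, -10, -78]), (222, [-43, -5, -71])] [(430, [42, -11, -80]), (438, [45, -11, -80]), (446, [48, -11, -80])]
300 [(190, [-49, -11, -87]), (198, [-46, -11, -87]), (206, [-44, -10, -86]), (214, [-43, -6, -80])] [(430, [42, -7, -81]), (438, [43, -10, -86]), (446, [46, -11, -86])]
310 [(190, [-46, -13, -94]), (198, [-47, -7, -87]), (206, [-43, -8, -89]), (214, [-44, -2, -81])] [(430, [42, -3, -82]), (438, [43, -7, -88]), (446, [
[... 2187 characters left out ...]
 [16, -7, -67])]
290 [(238, [-32, -12, -82]), (246, [-29, -12, -82]), (278, [-17, -12, -82]), (286, [-13, -13, -83])] [(366, [17, -12, -82]), (398, [30, -12, -82]), (406, [33, -12, -82])]
300 [(222, [-36, -12, -88]), (230, [-33, -12, -88]), (238, [-30, -13, -90]), (246, [-27, -12, -88])] [(406, [31, -13, -89]), (414, [34, -12, -88]), (422, [37, -12, -88])]
310 [(206, [-40, -12, -93]), (214, [-37, -12, -94]), (222, [-35, -12, -93]), (230, [-32, -12, -93])] [(422, [35, -12, -94]), (430, [38, -12, -93]), (438, [41, -12, -94])]
320 [(190, [-43, -12, -99]), (198, [-41, -12, -99]), (206, [-38, -12, -98]), (214, [-36, -11, -98])] [(430, [36, -12, -99]), (438, [39, -11, -98]), (446, [41, -12, -99])]
```

The fingertips really stand about 40 mm behind the reported TCP. The side and wrist cameras both show it, with the 13 mm open/shut difference preserved, so they are still above the bar. I'll measure that offset exactly.

Run:
```python
from h import *
p,d,c=pickle.load(open('pics/wrist2.pkl','rb'))
q=[0.854,-0.521,0,0];tcp=[529.94,5.97,135.72]
T=(cloud(d,c)-np.array(tcp))@R.from_quat(q).as_matrix()
for u in(300,304,308,340,344): print(u,[(v,T[v,u].round(1).tolist()) for v in range(240,254,1) if d[v,u]<150])
p,d,c=pickle.load(open('pics/side2.pkl','rb'))
T=(cloud(d,c)-np.array(tcp))@R.from_quat(q).as_matrix()
for u in(337,341,345,349): print(u,[(v,T[v,u].round(1).tolist()) for v in range(154,166)])
```

```text
300 [(247, [-10.9, -11.2, -43.8]), (248, [-10.9, -10.9, -44.5]), (249, [-10.9, -10.2, -44.1]), (250, [-10.8, -10.8, -46.4]), (251, [-10.7, -10.8, -47.5]), (252, [-10.6, -11.1, -49.1]), (253, [-10.5, -10.9, -49.8])]
304 [(248, [-8.9, -10.8, -44.2]), (249, [-8.8, -10.6, -45.0]), (250, [-8.7, -11.5, -47.8]), (251, [-8.6, -11.1, -48.1]), (252, [-8.6, -11.2, -49.4]), (253, [-8.5, -11.1, -50.2])]
308 [(249, [-6.8, -11.3, -46.2]), (250, [-6.8, -10.3, -45.3]), (251, [-6.7, -10.7, -47.3]), (252, [-6.6, -11.2, -49.4]), (253, [-6.6, -10.8, -49.6])]
340 [(248, [9.4, -10.8, -44.1]), (249, [9.4, -10.3, -44.3]), (250, [9.3, -10.6, -46.1]), (251, [9.2, -11.0, -47.8]), (252, [9.2, -10.3, -47.6]), (253, [9.1, -10.7, -49.5])]
344 [(248, [11.5, -10.8, -44.2]), (249, [11.4, -10.8, -45.4]), (250, [11.2, -11.5, -47.7]), (251, [11.2, -10.8, -47.6]), (252, [11.1, -11.4, -49.8]), (253, [11.2, -10.3, -48.7])]
337 [(154, [4.7, -10.5, -46.2]), (155, [4.5, -10.5, -44.3]), (156, [4.5, -10.5, -42.3]), (157, [3.9, -10.7, -40.6]), (158, [5.6, -9.8, -37.5]), (159, [296.8, 133.7, 138.1]), (160, [293.2, 132.0, 139.0]), 
[... 485 characters left out ...]
-3.0, -23.3])]
345 [(154, [-18.3, -6.5, -56.2]), (155, [-18.5, -6.5, -54.4]), (156, [-17.3, -5.8, -51.7]), (157, [-18.4, -6.3, -50.4]), (158, [-18.2, -6.1, -48.3]), (159, [-20.3, -7.2, -47.6]), (160, [-17.2, -5.5, -43.8]), (161, [-16.5, -5.0, -41.3]), (162, [-12.6, -2.9, -36.9]), (163, [6.0, 6.9, -23.4]), (164, [1.1, 4.4, -24.3]), (165, [-1.3, 3.3, -23.7])]
349 [(154, [-19.8, 0.5, -55.5]), (155, [-18.1, 1.5, -52.5]), (156, [-16.7, 2.3, -49.7]), (157, [-16.8, 2.4, -47.7]), (158, [-18.9, 1.4, -47.0]), (159, [-16.2, 2.9, -43.4]), (160, [-18.3, 1.8, -42.7]), (161, [-12.4, 5.1, -37.1]), (162, [267.2, 155.6, 137.5]), (163, [1.1, 12.6, -24.6]), (164, [-3.0, 10.4, -25.1]), (165, [-4.7, 9.6, -24.1])]
```

The true tips sit about 40 mm behind the reported TCP, so I'll correct for that. I'll reopen and descend to a reported z of about 98, which puts the tips near 138. The disc top is at 129 and the bar top at 161.

>>> move_arm --deltas '[{"jaw": 0.05, "linear": [0, 0, 0], "delta_rot": [0, 0, 0]}, {"jaw": 0.05, "linear": [0, 0, 0], "delta_rot": [0, 0, 0]}, {"jaw": 0.05, "linear": [0, 0, 0], "delta_rot": [0, 0, 0]}, {"jaw": 0.05, "linear": [0, 0, 0], "delta_rot": [0, 0, 0]}, {"jaw": 0.05, "linear": [0, 0, 0.012], "delta_rot": [0, 0, 0]}, {"jaw": 0.05, "linear": [0, 0, 0.012], "delta_rot": [0, 0, 0]}, {"jaw": 0.05, "linear": [0, 0, 0.012], "delta_rot": [0, 0, 0]}, {"jaw": 0.05, "linear": [0, 0, 0.002], "delta_rot": [0, 0, 0]}, {"jaw": 0.05, "linear": [0, 0, 0], "delta_rot": [0, 0, 0]}]'

```text
time_s: 6.1
eef_pos: [529.3, 5.9, 96.8]
eef_rot: [0.854, -0.521, -0.001, 0.0]
force: [-1.3, 0.1, -0.2]
gripper_width: 49.9
```

```bash
python3 st.py
python3 - <<'E'
from h import *
from cell import vision
for n in('wrist','side'):
    c=vision.calibration(n);p,d=vision.read_camera(n);pickle.dump((p,d,c),open(f'pics/{n}3.pkl','wb'))
    if n=='side':p=cv2.resize(p[80:310,250:480],None,fx=2.5,fy=2.5)
    cv2.imwrite(f'pics/{n}3.png',p[:,:,::-1])
E
```

```text
t 6.1 pos [529.31   5.86  96.79] yaw -62.8 tilt [-0.002 -0.   ] F [-1.27  0.11 -0.19] T [-0.021  0.013  0.009] w 49.95
q [-0.288  0.743  0.32   1.958 -0.449  0.512 -0.747]
```

View pics/wrist3.png

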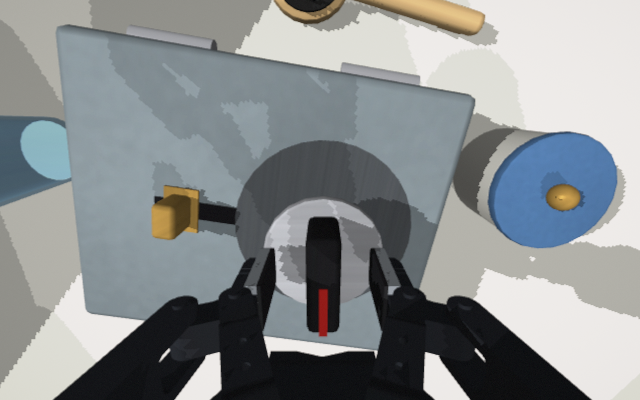

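View pics/side3.png

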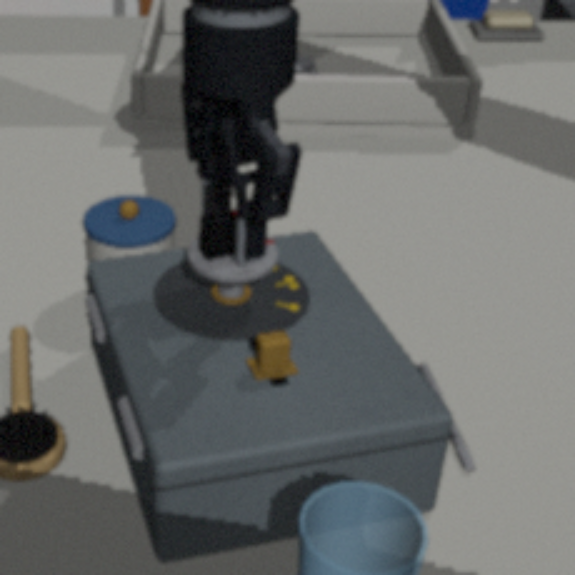

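The fingers now straddle the bar. It's centred at u≈323, with the pads at 272 and 372. Closing.

>>> move_arm --deltas '[{"jaw": 0.005, "linear": [0, 0, 0], "delta_rot": [0, 0, 0]}, {"jaw": 0.005, "linear": [0, 0, 0], "delta_rot": [0, 0, 0]}, {"jaw": 0.005, "linear": [0, 0, 0], "delta_rot": [0, 0, 0]}, {"jaw": 0.005, "linear": [0, 0, 0], "delta_rot": [0, 0, 0]}, {"jaw": 0.005, "linear": [0, 0, 0], "delta_rot": [0, 0, 0]}, {"jaw": 0.005, "linear": [0, 0, 0], "delta_rot": [0, 0, 0]}]' --squeeze 70

```text
time_s: 6.8
eef_pos: [530.3, 5.8, 97.9]
eef_rot: [0.854, -0.521, 0.0, -0.0]
force: [1.6, -1.1, 1.8]
gripper_width: 14.8
```

```bash
python3 st.py
```

```text
t 6.8 pos [530.32   5.81  97.88] yaw -62.81 tilt [ 0.001 -0.   ] F [ 1.58 -1.08  1.77] T [-0.055 -0.126  0.014] w 14.77
q [-0.289  0.741  0.321  1.957 -0.449  0.512 -0.747]
```

>>> move_arm --deltas '[{"jaw": 0.005, "linear": [0, 0, 0.001], "delta_rot": [0, 0, 0]}, {"jaw": 0.005, "linear": [0, 0, 0.001], "delta_rot": [0, 0, 0]}, {"jaw": 0.005, "linear": [0, 0, 0], "delta_rot": [0, 0, 0]}]'

```text
time_s: 7.1
eef_pos: [530.3, 5.8, 96.0]
eef_rot: [0.854, -0.521, 0.0, -0.0]
force: [-1.2, -0.5, 5.8]
gripper_width: 14.4
```

```bash
python3 st.py
```

```text
t 7.1 pos [530.34   5.81  95.95] yaw -62.81 tilt [0.001 0.   ] F [-1.17 -0.47  5.76] T [-0.051  0.01  -0.029] w 14.35
q [-0.287  0.744  0.318  1.958 -0.451  0.508 -0.746]
```

>>> move_arm --deltas '[{"jaw": 0.005, "linear": [0, 0, 0.001], "delta_rot": [0, 0, 0]}, {"jaw": 0.005, "linear": [0, 0, 0], "delta_rot": [0, 0, 0]}]'

```text
time_s: 7.3
eef_pos: [530.3, 5.8, 95.2]
eef_rot: [0.854, -0.521, 0.0, -0.0]
force: [-0.6, -0.3, 9.0]
gripper_width: 14.7
```

>>> move_arm --deltas '[{"jaw": 0.005, "linear": [0, 0, 0.001], "delta_rot": [0, 0, 0]}, {"jaw": 0.005, "linear": [0, 0, 0], "delta_rot": [0, 0, 0]}]'

```text
time_s: 7.5
eef_pos: [530.3, 5.8, 94.5]
eef_rot: [0.854, -0.521, 0.0, -0.0]
force: [-2.2, -0.7, 10.6]
gripper_width: 14.7
```

>>> move_arm --deltas '[{"jaw": 0.005, "linear": [0, 0, 0.001], "delta_rot": [0, 0, 0]}, {"jaw": 0.005, "linear": [0, 0, 0], "delta_rot": [0, 0, 0]}, {"jaw": 0.005, "linear": [0, 0, 0], "delta_rot": [0, 0, 0]}]'

```text
time_s: 7.8
eef_pos: [530.3, 5.8, 93.8]
eef_rot: [0.854, -0.521, 0.0, -0.001]
force: [-1.4, -0.8, 12.4]
gripper_width: 14.7
```

```bash
python3 st.py
python3 - <<'E'
from h import *
from cell import vision
from cell import robot
p3,d3,c=pickle.load(open('pics/side3.pkl','rb'))
p,d=vision.read_camera('side');pickle.dump((p,d,c),open('pics/side4.pkl','wb'))
print(robot.read_state()['force'])
cv2.imwrite('pics/side4.png',np.vstack([cv2.resize(x[150:230,300:400],None,fx=6,fy=3.5,interpolation=cv2.INTER_CUBIC) for x in (p3,p)])[:,:,::-1])
for nm,dd in(('before',d3),('now',d)):
    W=cloud(dd,c)
    m=(np.hypot(W[...,0]-530,W[...,1]-6)<36)&(W[...,2]>112)&(W[...,2]<132)
    ys,xs=np.where(m); print(nm,m.sum(),np.median(W[m][:,2]),[int(ys[xs==u].max()) for u in range(330,358,4) if (xs==u).any()])
E
```

```text
t 7.8 pos [530.34   5.84  93.77] yaw -62.81 tilt [0.001 0.001] F [-1.42 -0.81 12.42] T [ 0.018  0.426 -0.013] w 14.69
q [-0.285  0.747  0.314  1.96  -0.453  0.502 -0.743]
[-1.38549726  1.38729265 13.86666778]
before 341 127.3811603317709 [189, 191, 192, 192, 192, 192, 190]
now 442 122.983673118323 [191, 193, 194, 194, 194, 194, 192]
```

View pics/side4.png

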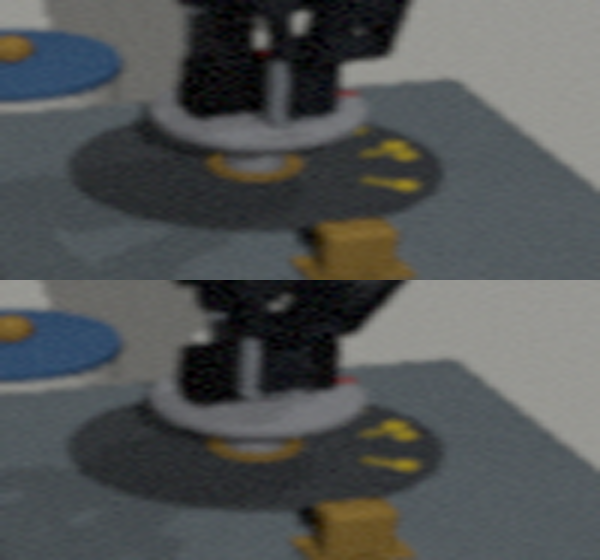

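The disc moved down with the gripper, by about 4 mm, and the load is on the clutch at 12.4–13.9 N. I'll add a little push and then start the left turn.

>>> move_arm --deltas '[{"jaw": 0.005, "linear": [0, 0, 0.0006], "delta_rot": [0, 0, 0]}, {"jaw": 0.005, "linear": [0, 0, 0], "delta_rot": [0, 0, 0]}, {"jaw": 0.005, "linear": [0, 0, 0], "delta_rot": [0, 0, 0]}]'

```text
time_s: 8.15
eef_pos: [530.4, 5.8, 93.3]
eef_rot: [0.853, -0.521, 0.0, -0.001]
force: [-1.2, 0.0, 14.1]
gripper_width: 15.0
```

```bash
python3 st.py
```

```text
t 8.15 pos [530.36   5.81  93.31] yaw -62.81 tilt [0.001 0.001] F [-1.23  0.   14.13] T [ 0.005  0.417 -0.046] w 14.95
q [-0.284  0.748  0.314  1.96  -0.454  0.501 -0.743]
```

>>> move_arm --deltas '[{"jaw": 0.005, "linear": [0, 0, 0], "delta_rot": [0, 0, -2]}, {"jaw": 0.005, "linear": [0, 0, 0], "delta_rot": [0, 0, -2]}, {"jaw": 0.005, "linear": [0, 0, 0], "delta_rot": [0, 0, -2]}]'

```text
time_s: 8.45
eef_pos: [530.3, 5.9, 93.3]
eef_rot: [0.88, -0.475, 0.0, -0.001]
force: [-2.0, 0.7, 14.5]
gripper_width: 14.8
```

```bash
python3 st.py
```

```text
t 8.45 pos [530.32   5.91  93.32] yaw -56.75 tilt [0.001 0.001] F [-2.02  0.67 14.55] T [ 0.056  0.524 -0.078] w 14.84
q [-0.268  0.743  0.286  1.96  -0.415  0.494 -0.676]
```

>>> move_arm --deltas '[{"jaw": 0.005, "linear": [0, 0, 0.0001], "delta_rot": [0, 0, -3.5]}, {"jaw": 0.005, "linear": [0, 0, 0], "delta_rot": [0, 0, -3.5]}, {"jaw": 0.005, "linear": [0, 0, 0], "delta_rot": [0, 0, -3.5]}, {"jaw": 0.005, "linear": [0, 0, 0], "delta_rot": [0, 0, -3.5]}]'

```text
time_s: 8.85
eef_pos: [530.2, 6.0, 93.2]
eef_rot: [0.931, -0.364, 0.0, -0.001]
force: [-2.6, 0.4, 15.3]
gripper_width: 14.4
```

>>> move_arm --deltas '[{"jaw": 0.005, "linear": [0, 0, 0], "delta_rot": [0, 0, -3.5]}, {"jaw": 0.005, "linear": [0, 0, 0], "delta_rot": [0, 0, -3.5]}, {"jaw": 0.005, "linear": [0, 0, 0], "delta_rot": [0, 0, -3.5]}, {"jaw": 0.005, "linear": [0, 0, 0], "delta_rot": [0, 0, -3.5]}, {"jaw": 0.005, "linear": [0, 0, 0], "delta_rot": [0, 0, 0]}]'

```text
time_s: 9.35
eef_pos: [530.0, 6.1, 93.2]
eef_rot: [0.969, -0.248, 0.0, -0.001]
force: [-1.8, 0.1, 15.5]
gripper_width: 15.0
```

```bash
python3 st.py
cat > look.py <<'E'
import sys
from h import *
from cell import vision
n=sys.argv[1]
for k in('wrist','side'):
    c=vision.calibration(k);p,d=vision.read_camera(k);pickle.dump((p,d,c),open(f'pics/{k}{n}.pkl','wb'))
    if k=='side':p=cv2.resize(p[140:240,290:410],None,fx=5,fy=5,interpolation=cv2.INTER_CUBIC)
    cv2.imwrite(f'pics/{k}{n}.png',p[:,:,::-1])
E
python3 look.py 5
```

```text
t 9.35 pos [530.03   6.12  93.24] yaw -28.7 tilt [0.001 0.001] F [-1.82  0.08 15.46] T [0.044 0.53  0.084] w 15.04
q [-0.193  0.729  0.157  1.956 -0.233  0.473 -0.368]
```

View pics/wrist5.png

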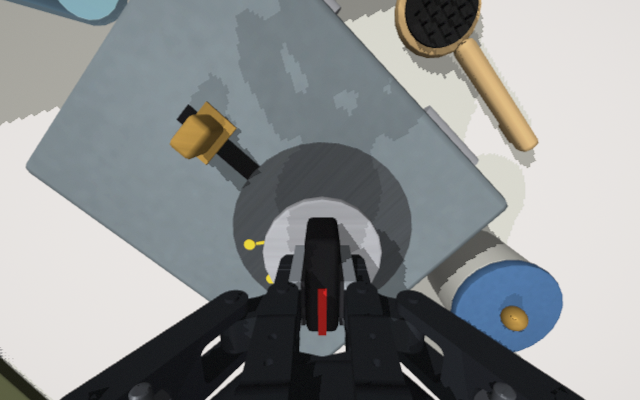

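View pics/side5.png

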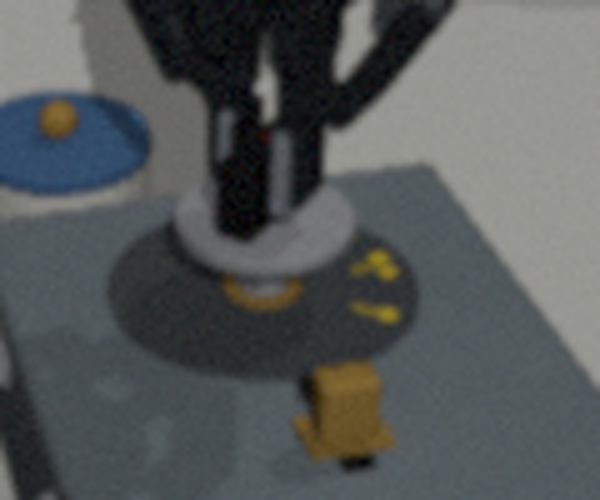

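Bar and fingers are still aligned, and yaw -28.7° puts the dial at 0.754. I'll finish the pause, and check the dot angles against the saved picture.

>>> move_arm --deltas '[{"jaw": 0.005, "linear": [0, 0, 0], "delta_rot": [0, 0, 0]}, {"jaw": 0.005, "linear": [0, 0, 0], "delta_rot": [0, 0, 0]}, {"jaw": 0.005, "linear": [0, 0, 0], "delta_rot": [0, 0, 0]}]'

```text
time_s: 9.75
eef_pos: [530.0, 6.1, 93.2]
eef_rot: [0.969, -0.248, 0.0, -0.0]
force: [-2.2, -0.9, 15.2]
gripper_width: 14.8
```

```bash
python3 st.py
python3 - <<'E'
from h import *
p,d,c=pickle.load(open('pics/w1.pkl','rb'));W=cloud(d,c)
h=cv2.cvtColor(p,cv2.COLOR_RGB2HSV); m=((abs(h[...,0].astype(int)-28)<6)&(h[...,1]>150)&(h[...,2]>90)).astype(np.uint8)
for (p,d,c) in (pickle.load(open('pics/w1.pkl','rb')),pickle.load(open('pics/top0.pkl','rb'))):
    W=cloud(d,c);h=cv2.cvtColor(p,cv2.COLOR_RGB2HSV); m=((abs(h[...,0].astype(int)-28)<6)&(h[...,1]>120)&(h[...,2]>80)).astype(np.uint8)
    n,l,s,ce=cv2.connectedComponentsWithStats(m)
    for i in range(1,n):
        q=np.nanmean(W[l==i],0)
        r=np.hypot(q[0]-530,q[1]-6)
        if r<62 and s[i,4]>3: print(ce[i].round(0),s[i,4],q.round(1),'r',r.round(1),'angle rel safe -x',(np.angle(np.exp(1j*(np.arctan2(q[1]-6,q[0]-530)-np.pi-np.radians(18.1))))).round(3))
E
```

```text
t 9.75 pos [530.04   6.1   93.21] yaw -28.76 tilt [0.001 0.001] F [-2.16 -0.94 15.19] T [-0.005  0.503  0.094] w 14.83
q [-0.193  0.729  0.158  1.956 -0.233  0.473 -0.369]
[287. 223.] 47 [482.   21.8  91.6] r 50.5 angle rel safe -x -0.633
[354. 226.] 85 [509.7 -41.1  91.5] r 51.3 angle rel safe -x 0.847
[342. 234.] 31 [496.6 -34.1  91.7] r 52.2 angle rel safe -x 0.559
[311. 236.] 15 [485.   -4.6 105.5] r 46.2 angle rel safe -x -0.085
[354. 244.] 10 [514.  -42.4  92.1] r 50.9 angle rel safe -x 0.936
[352. 249.] 11 [505.4 -39.1  91.3] r 51.4 angle rel safe -x 0.756
[349. 254.] 19 [497.7 -33.6  91.4] r 51.1 angle rel safe -x 0.571
[316. 261.] 29 [485.6  20.5  91.6] r 46.7 angle rel safe -x -0.632
[334. 257.] 10 [491.9  -9.2  92. ] r 41.0 angle rel safe -x 0.065
[339. 261.] 20 [485.  -16.9  91.6] r 50.5 angle rel safe -x 0.155
[333. 263.] 19 [481.7  -8.1  91.7] r 50.3 angle rel safe -x -0.032
```

The dots measure 0.756, 0.06 and -0.633, in line with the stated angles. Now right to the one-dot mark, target yaw -109.1°.

>>> move_arm --deltas '[{"jaw": 0.005, "linear": [0, 0, 0], "delta_rot": [0, 0, 4]}, {"jaw": 0.005, "linear": [0, 0, 0], "delta_rot": [0, 0, 4]}, {"jaw": 0.005, "linear": [0, 0, 0], "delta_rot": [0, 0, 4]}, {"jaw": 0.005, "linear": [0, 0, 0], "delta_rot": [0, 0, 4]}, {"jaw": 0.005, "linear": [0, 0, 0], "delta_rot": [0, 0, 4]}]'

```text
time_s: 10.25
eef_pos: [530.3, 6.0, 93.3]
eef_rot: [0.91, -0.414, 0.0, -0.0]
force: [-2.0, -1.5, 14.9]
gripper_width: 14.7
```

```bash
python3 st.py
```

```text
t 10.25 pos [530.25   5.96  93.26] yaw -48.92 tilt [0.001 0.001] F [-2.01 -1.46 14.87] T [-0.016  0.517  0.122] w 14.73
q [-0.247  0.739  0.25   1.959 -0.365  0.487 -0.589]
```

>>> move_arm --deltas '[{"jaw": 0.005, "linear": [0, 0, 0], "delta_rot": [0, 0, 4]}, {"jaw": 0.005, "linear": [0, 0, 0], "delta_rot": [0, 0, 4]}, {"jaw": 0.005, "linear": [0, 0, 0], "delta_rot": [0, 0, 4]}, {"jaw": 0.005, "linear": [0, 0, 0], "delta_rot": [0, 0, 4]}, {"jaw": 0.005, "linear": [0, 0, 0], "delta_rot": [0, 0, 4]}]'

```text
time_s: 10.75
eef_pos: [530.4, 5.8, 93.3]
eef_rot: [0.824, -0.566, 0.0, -0.001]
force: [-1.1, -1.4, 14.5]
gripper_width: 15.0
```

```bash
python3 st.py
```

```text
t 10.75 pos [530.42   5.8   93.25] yaw -68.93 tilt [0.002 0.   ] F [-1.11 -1.42 14.51] T [-0.083  0.487  0.094] w 15.02
q [-0.301  0.752  0.343  1.961 -0.492  0.508 -0.811]
```

>>> move_arm --deltas '[{"jaw": 0.005, "linear": [0, 0, 0], "delta_rot": [0, 0, 4]}, {"jaw": 0.005, "linear": [0, 0, 0], "delta_rot": [0, 0, 4]}, {"jaw": 0.005, "linear": [0, 0, 0], "delta_rot": [0, 0, 4]}, {"jaw": 0.005, "linear": [0, 0, 0], "delta_rot": [0, 0, 4]}, {"jaw": 0.005, "linear": [0, 0, 0.0001], "delta_rot": [0, 0, 4]}]'

```text
time_s: 11.25
eef_pos: [530.5, 5.5, 93.2]
eef_rot: [0.714, -0.701, 0.001, -0.001]
force: [-1.8, -0.4, 15.1]
gripper_width: 15.2
```

```bash
python3 st.py
```

```text
t 11.25 pos [530.47   5.49  93.22] yaw -88.94 tilt [0.002 0.   ] F [-1.81 -0.37 15.13] T [-0.112  0.499  0.186] w 15.23
q [-0.354  0.771  0.438  1.964 -0.613  0.539 -1.039]
```

>>> move_arm --deltas '[{"jaw": 0.005, "linear": [0, 0, 0], "delta_rot": [0, 0, 4]}, {"jaw": 0.005, "linear": [0, 0, 0], "delta_rot": [0, 0, 4]}, {"jaw": 0.005, "linear": [0, 0, 0], "delta_rot": [0, 0, 4]}, {"jaw": 0.005, "linear": [0, 0, 0], "delta_rot": [0, 0, 4]}, {"jaw": 0.005, "linear": [0, 0, 0], "delta_rot": [0, 0, 4.3]}, {"jaw": 0.005, "linear": [0, 0, 0], "delta_rot": [0, 0, 0]}]'

```text
time_s: 11.85
eef_pos: [530.4, 5.2, 93.2]
eef_rot: [-0.579, 0.815, -0.001, 0.001]
force: [-2.1, -0.7, 14.1]
gripper_width: 14.9
```

```bash
python3 st.py;python3 look.py 6
```

```text
t 11.85 pos [530.45   5.22  93.17] yaw -109.23 tilt [ 0.002 -0.   ] F [-2.06 -0.75 14.13] T [-0.123  0.514 -0.145] w 14.94
q [-0.406  0.794  0.536  1.967 -0.728  0.579 -1.278]
```

View pics/wrist6.png

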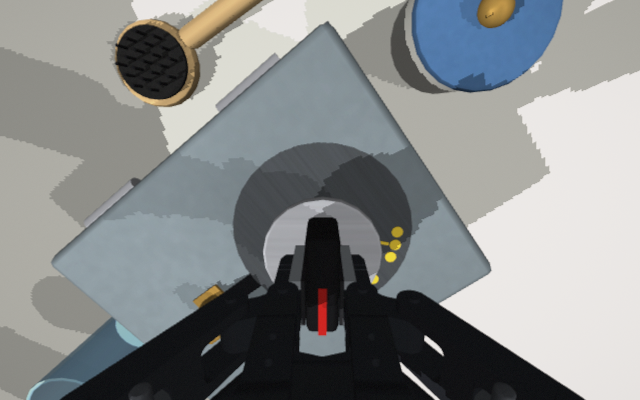

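View pics/side6.png

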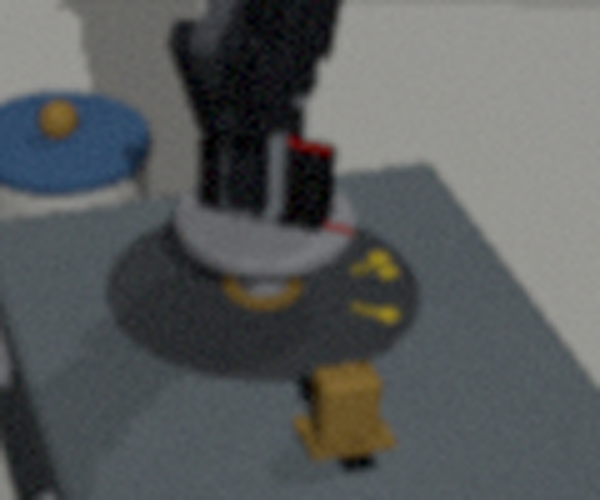

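The bar is still aligned with the fingers, and the dial is at -0.652. I'll hold for the pause, then go left to the two-dot mark, target yaw -69.0°.

>>> move_arm --deltas '[{"jaw": 0.005, "linear": [0, 0, 0.0001], "delta_rot": [0, 0, 0]}, {"jaw": 0.005, "linear": [0, 0, 0], "delta_rot": [0, 0, 0]}, {"jaw": 0.005, "linear": [0, 0, 0], "delta_rot": [0, 0, 0]}]'

```text
time_s: 12.25
eef_pos: [530.4, 5.2, 93.1]
eef_rot: [-0.58, 0.815, -0.0, 0.001]
force: [-1.7, -1.3, 14.9]
gripper_width: 14.8
```

>>> move_arm --deltas '[{"jaw": 0.005, "linear": [0, 0, 0], "delta_rot": [0, 0, -4]}, {"jaw": 0.005, "linear": [0, 0, 0], "delta_rot": [0, 0, -4]}, {"jaw": 0.005, "linear": [0, 0, 0], "delta_rot": [0, 0, -4]}, {"jaw": 0.005, "linear": [0, 0, 0], "delta_rot": [0, 0, -4]}, {"jaw": 0.005, "linear": [0, 0, 0], "delta_rot": [0, 0, -4]}]'

```text
time_s: 12.75
eef_pos: [530.5, 5.5, 93.2]
eef_rot: [0.713, -0.701, 0.001, -0.001]
force: [-2.1, -0.4, 14.1]
gripper_width: 15.2
```

```bash
python3 st.py
```

```text
t 12.75 pos [530.5    5.51  93.16] yaw -88.99 tilt [0.002 0.   ] F [-2.11 -0.44 14.11] T [-0.092  0.53  -0.109] w 15.19
q [-0.354  0.771  0.438  1.964 -0.615  0.539 -1.038]
```

>>> move_arm --deltas '[{"jaw": 0.005, "linear": [0, 0, 0.0001], "delta_rot": [0, 0, -4]}, {"jaw": 0.005, "linear": [0, 0, 0], "delta_rot": [0, 0, -4]}, {"jaw": 0.005, "linear": [0, 0, 0], "delta_rot": [0, 0, -4]}, {"jaw": 0.005, "linear": [0, 0, 0], "delta_rot": [0, 0, -4]}, {"jaw": 0.005, "linear": [0, 0, 0], "delta_rot": [0, 0, -4]}, {"jaw": 0.005, "linear": [0, 0, 0], "delta_rot": [0, 0, 0]}, {"jaw": 0.005, "linear": [0, 0, 0], "delta_rot": [0, 0, 0]}]'

```text
time_s: 13.45
eef_pos: [530.4, 5.8, 93.1]
eef_rot: [0.824, -0.567, 0.0, -0.001]
force: [-2.1, -0.8, 14.1]
gripper_width: 14.4
```

```bash
python3 st.py;python3 look.py 7
```

```text
t 13.45 pos [530.41   5.78  93.06] yaw -69.08 tilt [0.002 0.001] F [-2.09 -0.78 14.08] T [-0.041  0.473  0.124] w 14.39
q [-0.301  0.753  0.344  1.962 -0.495  0.508 -0.811]
```

View pics/wrist7.png

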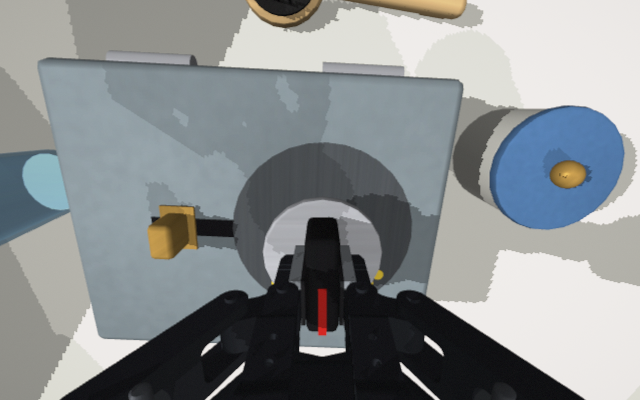

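Dial at 0.049. I'll finish the pause, ride the dial up its 6 mm while still gripped, then release.

>>> move_arm --deltas '[{"jaw": 0.005, "linear": [0, 0, 0], "delta_rot": [0, 0, 0]}, {"jaw": 0.005, "linear": [0, 0, 0], "delta_rot": [0, 0, 0]}, {"jaw": 0.005, "linear": [0, 0, 0], "delta_rot": [0, 0, 0]}, {"jaw": 0.005, "linear": [0, 0, -0.002], "delta_rot": [0, 0, 0]}, {"jaw": 0.005, "linear": [0, 0, -0.002], "delta_rot": [0, 0, 0]}, {"jaw": 0.005, "linear": [0, 0, -0.001], "delta_rot": [0, 0, 0]}, {"jaw": 0.005, "linear": [0, 0, 0], "delta_rot": [0, 0, 0]}]'

```text
time_s: 14.25
eef_pos: [530.3, 5.8, 96.8]
eef_rot: [0.824, -0.567, 0.0, -0.0]
force: [-0.2, -1.9, 1.3]
gripper_width: 14.7
```

```bash
python3 st.py
```

```text
t 14.25 pos [530.34   5.76  96.76] yaw -69.08 tilt [ 0.001 -0.   ] F [-0.2  -1.88  1.31] T [-0.246 -0.226  0.132] w 14.67
q [-0.306  0.748  0.351  1.959 -0.491  0.518 -0.815]
```

>>> move_arm --deltas '[{"jaw": 0.05, "linear": [0, 0, 0], "delta_rot": [0, 0, 0]}, {"jaw": 0.05, "linear": [0, 0, 0], "delta_rot": [0, 0, 0]}, {"jaw": 0.05, "linear": [0, 0, 0], "delta_rot": [0, 0, 0]}, {"jaw": 0.05, "linear": [0, 0, 0], "delta_rot": [0, 0, 0]}, {"jaw": 0.05, "linear": [0, 0, -0.01], "delta_rot": [0, 0, 0]}, {"jaw": 0.05, "linear": [0, 0, -0.015], "delta_rot": [0, 0, 0]}, {"jaw": 0.05, "linear": [0, 0, -0.02], "delta_rot": [0, 0, 0]}, {"jaw": 0.05, "linear": [0, 0, -0.015], "delta_rot": [0, 0, 0]}, {"jaw": 0.05, "linear": [0, 0, 0], "delta_rot": [0, 0, 0]}]'

```text
time_s: 15.15
eef_pos: [531.6, 5.7, 158.9]
eef_rot: [0.824, -0.567, 0.002, -0.001]
force: [0.4, 0.7, 0.0]
gripper_width: 50.0
```

```bash
python3 st.py
cat > meas.py <<'E'
import sys
from h import *
from cell import vision
n=sys.argv[1]
for k in ('wrist','top','side'):
    c=vision.calibration(k);p,d=vision.read_camera(k);pickle.dump((p,d,c),open(f'pics/{k}{n}.pkl','wb'))
    W=cloud(d,c); D=np.array([530.,6.]); 
    if k!='top':cv2.imwrite(f'pics/{k}{n}.png',p[:,:,::-1])
    for nm,lo,hi,r0,ctr in(('bar',152,168,40,D),('disc',118,134,40,D),('stud',108,125,34,D+85*np.array([-.3107,.9505]))):
        m=(W[...,2]>lo)&(W[...,2]<hi)&(np.hypot(W[...,0]-ctr[0],W[...,1]-ctr[1])<r0); q=W[m]
        if len(q)>20:
            b=cv2.minAreaRect(q[:,:2].astype(np.float32)); print(k,nm,len(q),np.round(b[0],1),np.round(b[1],1),round(b[2],1),'z',np.median(q[:,2]).round(1),'dist',np.hypot(*(np.array(b[0])-D)).round(1))
E
python3 meas.py 8
```

```text
t 15.15 pos [531.55   5.75 158.93] yaw -69.1 tilt [0.004 0.   ] F [0.37 0.74 0.03] T [-0.017 -0.067 -0.024] w 50.03
q [-0.358  0.657  0.434  1.91  -0.43   0.662 -0.866]
wrist bar 1707 [529.7   5.6] [50.1 15.8] 20.2 z 160.9 dist 0.5
wrist disc 4127 [530.8   5.9] [65.6 67.3] 20.8 z 129.1 dist 0.8
wrist stud 543 [500.8  95.5] [21.5 13.8] 17.6 z 117.1 dist 94.1
side bar 197 [530.3   7.4] [50.4 18.1] 18.7 z 158.4 dist 1.4
side disc 435 [530.4  15.6] [53.3 65.7] 89.0 z 127.5 dist 9.6
side stud 104 [501.3  98. ] [21.3 14.3] 9.4 z 115.1 dist 96.3
```

View pics/wrist8.png

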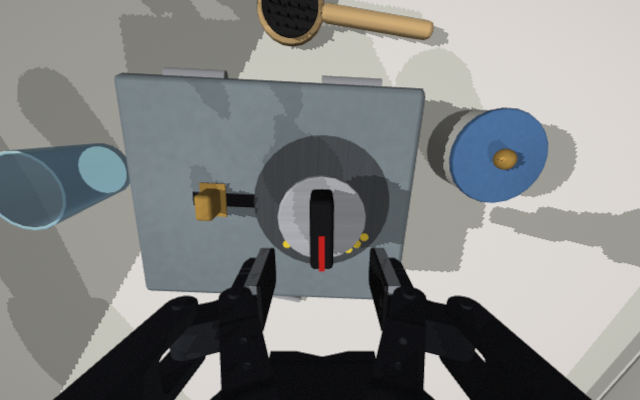

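The dial has sprung back up (disc at 129), with the bar at yaw about 20.5°, or +0.04 rad. Next, turn and move behind the stud.

>>> move_arm --deltas '[{"jaw": 0.05, "linear": [0, 0, 0], "delta_rot": [0, 0, -8.5]}, {"jaw": 0.03, "linear": [0, 0, 0], "delta_rot": [0, 0, -8.5]}, {"jaw": 0, "linear": [0, 0, 0], "delta_rot": [0, 0, -8.5]}, {"jaw": 0, "linear": [0, 0, 0], "delta_rot": [0, 0, -8.5]}, {"jaw": 0, "linear": [0, 0, 0], "delta_rot": [0, 0, -8.5]}, {"jaw": 0, "linear": [0, 0, 0], "delta_rot": [0, 0, -8.5]}, {"jaw": 0, "linear": [0, 0, 0], "delta_rot": [0, 0, -8.5]}, {"jaw": 0, "linear": [0, 0, 0], "delta_rot": [0, 0, -8.5]}, {"jaw": 0, "linear": [0, 0, 0], "delta_rot": [0, 0, -8.5]}, {"jaw": 0, "linear": [0, 0, 0], "delta_rot": [0, 0, -8.5]}]' --squeeze 20

```text
time_s: 16.3
eef_pos: [529.1, 6.0, 155.7]
eef_rot: [0.99, 0.141, -0.001, -0.0]
force: [-0.9, 0.3, -0.2]
gripper_width: 0.2
```

>>> move_arm --deltas '[{"jaw": 0, "linear": [0, 0, 0], "delta_rot": [0, 0, -2.2]}, {"jaw": 0, "linear": [0, -0.022, 0], "delta_rot": [0, 0, 0]}, {"jaw": 0, "linear": [0, -0.025, 0], "delta_rot": [0, 0, 0]}, {"jaw": 0, "linear": [0, -0.025, 0], "delta_rot": [0, 0, 0]}, {"jaw": 0, "linear": [0, -0.025, 0], "delta_rot": [0, 0, 0]}, {"jaw": 0, "linear": [0, -0.025, 0], "delta_rot": [0, 0, 0]}, {"jaw": 0, "linear": [0, 0, 0], "delta_rot": [0, 0, 0]}, {"jaw": 0, "linear": [0, 0, 0], "delta_rot": [0, 0, 0]}]'

```text
time_s: 17.1
eef_pos: [491.6, 122.1, 156.3]
eef_rot: [0.988, 0.157, -0.001, 0.0]
force: [0.5, -0.6, -0.6]
gripper_width: -0.0
```

```bash
python3 st.py; python3 meas.py 9
```

```text
t 17.1 pos [491.58 122.08 156.26] yaw 18.1 tilt [-0.001 -0.   ] F [ 0.52 -0.61 -0.56] T [-0.022 -0.036 -0.004] w -0.05
q [-0.338  0.593  0.005  1.965 -0.005  0.584 -0.014]
wrist disc 186 [524.1  19.5] [ 7.9 17.7] 17.6 z 129.0 dist 14.7
wrist stud 322 [497.9  98.9] [21.6  7.9] 18.2 z 116.3 dist 98.3
top bar 351 [530.2   5.9] [49.8 16. ] 20.8 z 161.0 dist 0.3
top disc 1055 [530.1   5.9] [66.  66.2] 45.1 z 129.3 dist 0.1
top stud 122 [501.  96.] [21.9 13.8] 18.2 z 117.3 dist 94.6
side bar 190 [530.5   7.8] [48.6 17.5] 22.6 z 158.1 dist 1.9
side disc 425 [531.   15.8] [52.1 66.3] 85.0 z 127.4 dist 9.9
side stud 105 [500.8  98.2] [21.2 13.9] 13.1 z 114.8 dist 96.7
```

View pics/wrist9.png

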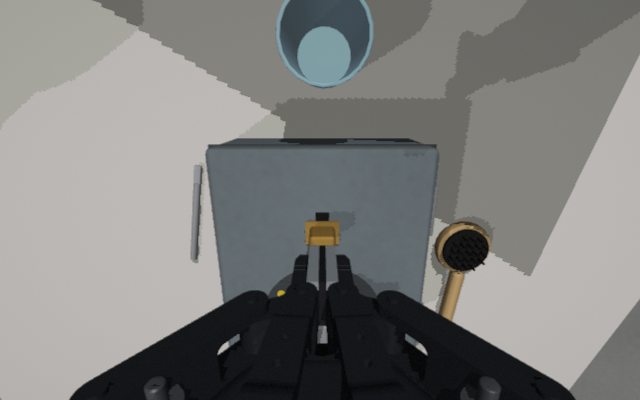

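The stud (323,233) lies on the finger line. The arm stands 122 mm from the dial axis along +y, about 10 mm clear of the stud's back face. Descending to a true tip height of about 97.

>>> move_arm --deltas '[{"jaw": 0, "linear": [0, 0, 0.015], "delta_rot": [0, 0, 0]}, {"jaw": 0, "linear": [0, 0, 0.02], "delta_rot": [0, 0, 0]}, {"jaw": 0, "linear": [0, 0, 0.02], "delta_rot": [0, 0, 0]}, {"jaw": 0, "linear": [0, 0, 0.015], "delta_rot": [0, 0, 0]}, {"jaw": 0, "linear": [0, 0, 0.01], "delta_rot": [0, 0, 0]}, {"jaw": 0, "linear": [0, 0, 0.005], "delta_rot": [0, 0, 0]}, {"jaw": 0, "linear": [0, 0, 0], "delta_rot": [0, 0, 0]}]'

```text
time_s: 17.95
eef_pos: [492.0, 121.4, 71.3]
eef_rot: [0.988, 0.157, -0.0, 0.0]
force: [-0.1, 0.1, 0.3]
gripper_width: 0.0
```

```bash
python3 st.py; python3 look.py 10
```

```text
t 17.95 pos [491.99 121.42  71.34] yaw 18.06 tilt [-0.001 -0.   ] F [-0.13  0.1   0.28] T [-0.037  0.023  0.006] w 0.04
q [-0.333  0.74   0.001  2.031 -0.001  0.371 -0.017]
```

View pics/side10.png

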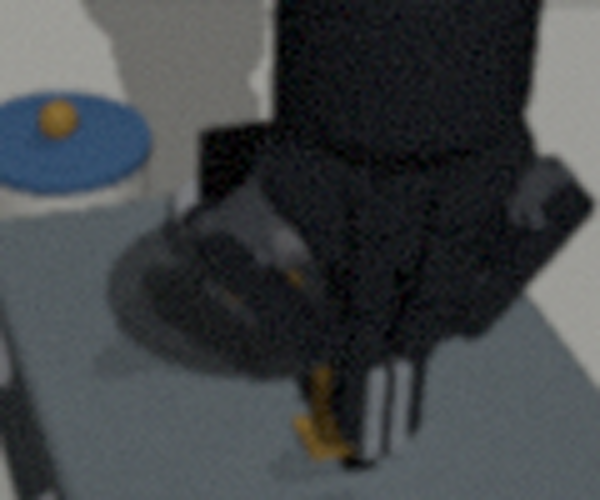

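Run:
```python
from h import *
p,d,c=pickle.load(open('pics/side10.pkl','rb'));W=cloud(d,c)
D=np.array([530.,6.]);ex=np.array([.9505,.3107]);ey=np.array([-.3107,.9505])
S=np.stack([(W[...,:2]-D)@ex,(W[...,:2]-D)@ey,W[...,2]],-1)
print(proj(np.array([492,121.4,111.3]),c))
for v in range(204,238,3): print(v,[(u,np.nan_to_num(S[v,u]).round(0).astype(int).tolist()) for u in range(350,378,3)])
p,d,c=pickle.load(open('pics/wrist10.pkl','rb'));W=cloud(d,c)
S=np.stack([(W[...,:2]-D)@ex,(W[...,:2]-D)@ey,W[...,2]],-1)
for v in range(240,275,5): print(v,[(u,np.nan_to_num(S[v,u]).round(0).astype(int).tolist()) for u in range(290,356,6)])
```

```text
[[364.34865971 226.13669565]]
204 [(350, [31, 134, 169]), (353, [24, 128, 164]), (356, [18, 127, 162]), (359, [16, 133, 166]), (362, [11, 133, 165]), (365, [6, 133, 164]), (368, [-3, 124, 156]), (371, [-3, 135, 164]), (374, [-9, 132, 161]), (377, [-13, 134, 162])]
207 [(350, [30, 134, 163]), (353, [26, 135, 163]), (356, [19, 129, 158]), (359, [15, 132, 160]), (362, [11, 135, 161]), (365, [6, 133, 159]), (368, [-1, 128, 154]), (371, [-4, 134, 157]), (374, [-8, 134, 157]), (377, [-13, 134, 156])]
210 [(350, [30, 134, 158]), (353, [26, 135, 157]), (356, [19, 129, 152]), (359, [15, 133, 154]), (362, [11, 133, 154]), (365, [6, 134, 154]), (368, [-1, 129, 149]), (371, [-4, 133, 151]), (374, [-8, 135, 152]), (377, [-51, 54, 88])]
213 [(350, [1, 52, 89]), (353, [-4, 55, 90]), (356, [15, 119, 139]), (359, [13, 128, 145]), (362, [10, 132, 147]), (365, [6, 135, 149]), (368, [-1, 131, 144]), (371, [-6, 131, 144]), (374, [-12, 129, 141]), (377, [-47, 64, 88])]
216 [(350, [4, 61, 89]), (353, [11, 96, 116]), (356, [15, 120, 133]), (359, [13, 129, 139]), (362, [8, 128, 138]), (365, [5, 133, 141]), (
[... 2753 characters left out ...]
 120]), (308, [-7, 132, 128]), (314, [-4, 132, 128]), (320, [-1, 133, 128]), (326, [1, 132, 127]), (332, [4, 132, 128]), (338, [7, 128, 120]), (344, [10, 128, 121]), (350, [17, 111, 89])]
265 [(290, [-21, 107, 89]), (296, [-13, 128, 125]), (302, [-10, 128, 125]), (308, [-7, 132, 131]), (314, [-4, 133, 133]), (320, [-1, 132, 132]), (326, [1, 132, 133]), (332, [4, 133, 133]), (338, [7, 128, 125]), (344, [10, 128, 125]), (350, [17, 108, 90])]
270 [(290, [-21, 104, 90]), (296, [-13, 128, 130]), (302, [-10, 128, 130]), (308, [-7, 132, 137]), (314, [-4, 132, 137]), (320, [-1, 133, 137]), (326, [1, 132, 137]), (332, [4, 132, 137]), (338, [7, 128, 130]), (344, [10, 128, 130]), (350, [12, 128, 130])]
```

View pics/wrist10.png

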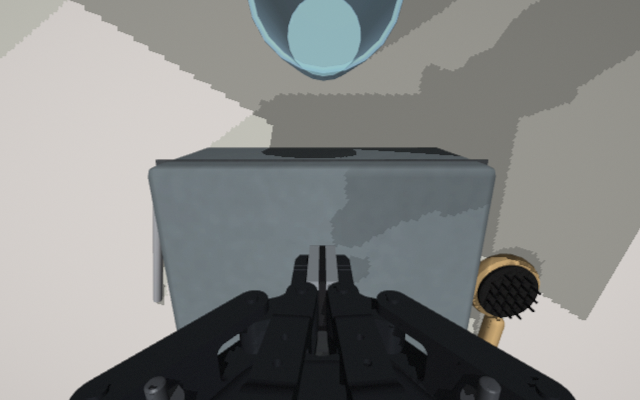

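The fingers are centred on the stud line. Their front face is at about 110.5 mm from the axis, the stud's back at about 101.7, and the tip at z 110.5. I'll go down 13 mm and begin the push.

>>> move_arm --deltas '[{"jaw": 0, "linear": [0, 0, 0.007], "delta_rot": [0, 0, 0]}, {"jaw": 0, "linear": [0, 0, 0.006], "delta_rot": [0, 0, 0]}, {"jaw": 0, "linear": [0, 0, 0], "delta_rot": [0, 0, 0]}, {"jaw": 0, "linear": [0, 0.004, 0], "delta_rot": [0, 0, 0]}, {"jaw": 0, "linear": [0, 0.003, 0], "delta_rot": [0, 0, 0]}, {"jaw": 0, "linear": [0, 0.002, 0], "delta_rot": [0, 0, 0]}, {"jaw": 0, "linear": [0, 0.003, 0], "delta_rot": [0, 0, 0]}, {"jaw": 0, "linear": [0, 0.003, 0], "delta_rot": [0, 0, 0]}]'

```text
time_s: 18.85
eef_pos: [496.6, 108.3, 58.8]
eef_rot: [0.987, 0.158, 0.0, -0.001]
force: [-0.7, 3.1, 1.8]
gripper_width: -0.1
```

```bash
python3 st.py
```

```text
t 18.85 pos [496.57 108.33  58.84] yaw 18.15 tilt [-0.     0.001] F [-0.66  3.07  1.81] T [ 0.483  0.191 -0.029] w -0.12
q [-0.301  0.764 -0.006  2.033  0.009  0.344  0.003]
```

>>> move_arm --deltas '[{"jaw": 0, "linear": [0, 0.003, 0], "delta_rot": [0, 0, 0]}, {"jaw": 0, "linear": [0, 0.003, 0], "delta_rot": [0, 0, 0]}, {"jaw": 0, "linear": [0, 0, 0], "delta_rot": [0, 0, 0]}]'

```text
time_s: 19.15
eef_pos: [498.9, 101.3, 58.8]
eef_rot: [0.988, 0.157, 0.0, 0.0]
force: [-0.0, 0.4, 0.2]
gripper_width: 0.0
```

```bash
cat >> st.py <<'E'
D=np.array([530.,6.]);ex=np.array([.9505,.3107]);ey=np.array([-.3107,.9505])
print('safe xy',((s['eef_pos'][:2]-D)@ex).round(2),((s['eef_pos'][:2]-D)@ey).round(2),'Fsafe',(s['force'][:2]@ex).round(2),(s['force'][:2]@ey).round(2))
E
python3 st.py
```

```text
t 19.15 pos [498.92 101.27  58.78] yaw 18.06 tilt [ 0.001 -0.   ] F [-0.03  0.4   0.21] T [0.184 0.032 0.045] w 0.04
q [-0.288  0.765 -0.006  2.031  0.013  0.345  0.012]
safe xy 0.06 100.21 Fsafe 0.09 0.38
```

That's about 12.8 mm of travel, past the 2–10 mm blocking zone, at friction-level force. Continuing to the end.

>>> move_arm --deltas '[{"jaw": 0, "linear": [0, 0.003, 0], "delta_rot": [0, 0, 0]}, {"jaw": 0, "linear": [0, 0.003, 0], "delta_rot": [0, 0, 0]}, {"jaw": 0, "linear": [0, 0.003, 0], "delta_rot": [0, 0, 0]}, {"jaw": 0, "linear": [0, 0.002, 0], "delta_rot": [0, 0, 0]}, {"jaw": 0, "linear": [0, 0.001, 0], "delta_rot": [0, 0, 0]}, {"jaw": 0, "linear": [0, 0, 0], "delta_rot": [0, 0, 0]}]'

```text
time_s: 19.75
eef_pos: [502.5, 90.2, 58.7]
eef_rot: [0.988, 0.157, 0.0, 0.0]
force: [0.6, 1.6, 1.6]
gripper_width: -0.1
```

```bash
python3 st.py
```

```text
t 19.75 pos [502.52  90.16  58.69] yaw 18.09 tilt [ 0. -0.] F [0.56 1.58 1.6 ] T [0.281 0.038 0.008] w -0.06
q [-0.262  0.766 -0.009  2.027  0.019  0.349  0.028]
safe xy 0.03 88.53 Fsafe 1.02 1.33
```

>>> move_arm --deltas '[{"jaw": 0, "linear": [0, 0.001, 0], "delta_rot": [0, 0, 0]}, {"jaw": 0, "linear": [0, 0, 0], "delta_rot": [0, 0, 0]}]'

```text
time_s: 19.95
eef_pos: [502.7, 89.6, 58.7]
eef_rot: [0.988, 0.157, 0.0, -0.0]
force: [1.6, 1.9, 1.2]
gripper_width: -0.3
```

```bash
python3 st.py
```

```text
t 19.95 pos [502.71  89.59  58.67] yaw 18.11 tilt [0. 0.] F [1.57 1.95 1.21] T [0.4   0.041 0.001] w -0.29
q [-0.261  0.766 -0.01   2.026  0.02   0.349  0.03 ]
safe xy 0.03 87.93 Fsafe 2.1 1.36
```

No end stop felt yet, so I'll go on in 1 mm steps.

>>> move_arm --deltas '[{"jaw": 0, "linear": [0, 0.001, 0], "delta_rot": [0, 0, 0]}, {"jaw": 0, "linear": [0, 0, 0], "delta_rot": [0, 0, 0]}]'

```text
time_s: 20.15
eef_pos: [502.8, 89.2, 58.7]
eef_rot: [0.987, 0.158, -0.0, -0.0]
force: [-1.3, 3.9, 1.2]
gripper_width: 0.5
```

>>> move_arm --deltas '[{"jaw": 0, "linear": [0, 0.001, 0], "delta_rot": [0, 0, 0]}, {"jaw": 0, "linear": [0, 0, 0], "delta_rot": [0, 0, 0]}]'

```text
time_s: 20.35
eef_pos: [502.7, 89.2, 58.7]
eef_rot: [0.987, 0.158, -0.0, -0.001]
force: [-2.2, 6.9, 1.8]
gripper_width: 0.0
```

```bash
python3 st.py
```

```text
t 20.35 pos [502.74  89.24  58.67] yaw 18.19 tilt [-0.001  0.002] F [-2.17  6.91  1.79] T [1.146 0.388 0.007] w 0.04
q [-0.257  0.766 -0.013  2.026  0.02   0.35   0.032]
safe xy -0.05 87.59 Fsafe 0.09 7.25
```

It has stalled at 87.6 with the force rising, so that's the end stop. One more small push, then back off and lift.

>>> move_arm --deltas '[{"jaw": 0, "linear": [0, 0.001, 0], "delta_rot": [0, 0, 0]}, {"jaw": 0, "linear": [0, 0, 0], "delta_rot": [0, 0, 0]}, {"jaw": 0, "linear": [0, 0, 0], "delta_rot": [0, 0, 0]}]'

```text
time_s: 20.65
eef_pos: [502.8, 89.3, 58.7]
eef_rot: [0.987, 0.159, -0.0, -0.001]
force: [-2.6, 7.4, 2.3]
gripper_width: 0.3
```

```bash
python3 st.py
```

```text
t 20.65 pos [502.76  89.25  58.7 ] yaw 18.25 tilt [-0.001  0.003] F [-2.63  7.37  2.28] T [1.629 0.567 0.002] w 0.29
q [-0.255  0.766 -0.014  2.026  0.02   0.35   0.034]
safe xy -0.03 87.6 Fsafe -0.21 7.82
```

>>> move_arm --deltas '[{"jaw": 0, "linear": [0, -0.004, 0], "delta_rot": [0, 0, 0]}, {"jaw": 0, "linear": [0, -0.01, 0], "delta_rot": [0, 0, 0]}, {"jaw": 0, "linear": [0, -0.01, -0.01], "delta_rot": [0, 0, 0]}, {"jaw": 0, "linear": [0, -0.01, -0.02], "delta_rot": [0, 0, 0]}, {"jaw": 0, "linear": [0, 0, -0.03], "delta_rot": [0, 0, 0]}, {"jaw": 0, "linear": [0, 0, -0.03], "delta_rot": [0, 0, 0]}, {"jaw": 0, "linear": [0, -0.02, -0.02], "delta_rot": [0, 0, 0]}, {"jaw": 0, "linear": [0, -0.02, 0], "delta_rot": [0, 0, 0]}, {"jaw": 0, "linear": [0, 0, 0], "delta_rot": [0, 0, 0]}]'

```text
time_s: 21.55
eef_pos: [479.8, 160.7, 170.0]
eef_rot: [0.987, 0.16, 0.001, -0.001]
force: [0.0, 0.3, -0.4]
gripper_width: -0.0
```

```bash
python3 st.py; python3 meas.py 11
python3 - <<'E'
from h import *
p,d,c=pickle.load(open('pics/top11.pkl','rb'))
cv2.imwrite('pics/top11.png',cv2.resize(p[120:350,140:440,::-1],None,fx=2.5,fy=2.5,interpolation=cv2.INTER_CUBIC))
E
```

```text
t 21.55 pos [479.81 160.74 169.99] yaw 18.4 tilt [0.001 0.003] F [ 0.05  0.25 -0.37] T [-0.048 -0.    -0.019] w -0.03
q [-0.42   0.57   0.011  1.956 -0.013  0.614 -0.079]
safe xy 0.37 162.67 Fsafe 0.13 0.23
wrist disc 192 [521.5  30.6] [12.1 15.9] 25.3 z 128.5 dist 26.1
top bar 352 [530.4   5.9] [50.  15.9] 20.9 z 161.0 dist 0.4
top disc 1054 [530.1   5.9] [65.9 66.2] 45.0 z 129.3 dist 0.2
top stud 120 [508.8  72.3] [21.9 14. ] 17.8 z 117.1 dist 69.7
side bar 198 [530.3   6.8] [50.  17.4] 19.6 z 158.5 dist 0.9
side disc 438 [530.2  15.9] [50.4 65.4] 90.0 z 127.5 dist 9.9
side stud 96 [508.4  74.5] [20.9 14.2] 17.4 z 114.7 dist 71.8
```

View pics/top11.png

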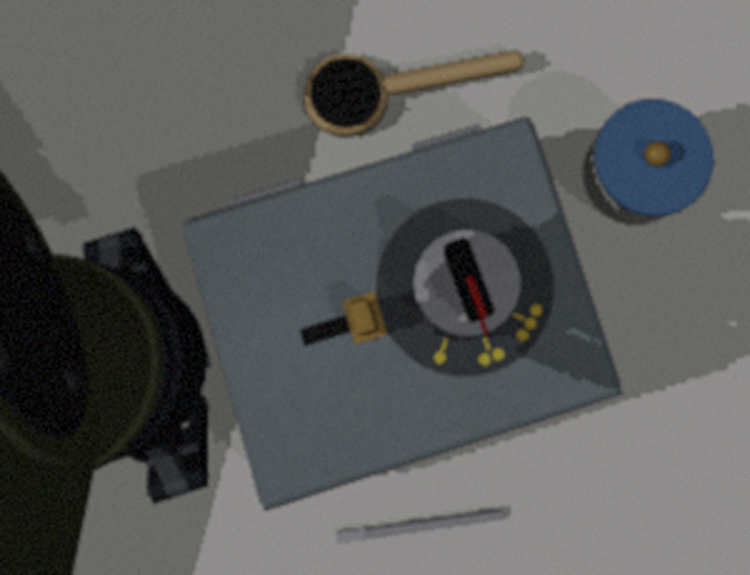

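View pics/wrist11.png

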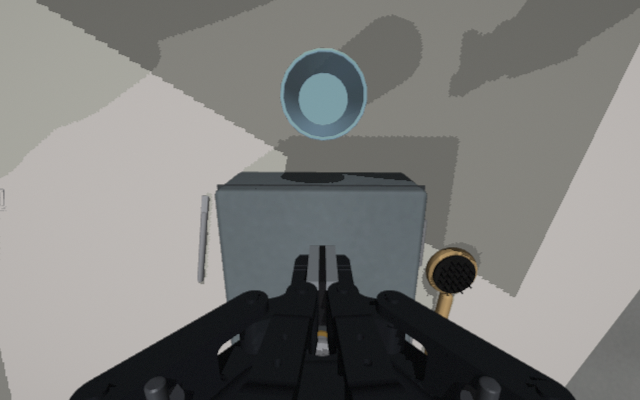

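The top view shows the stud 69.7 mm from the dial axis (94.6 at the start, so 24.9 mm of travel) and the pointer on the two-dot mark. The other objects are in place and the arm is clear, so I'm handing in.

Run:
```python
from cell import ticket
print(ticket.finish_job())
```

```text
the job is handed in; nothing more can be done
None
```

The safe should be unlocked: the 3-1-2 combination is dialled and the bolt stud is fully home. I handed the job in at about 21.7 s of the 58 s allowed.

**Dialling:** I gripped the dial bar and pressed it down about 4.5 mm onto the clutch. I then turned left to +0.75, right to −0.65 and left to +0.05 rad, pausing about half a second on each. The push read 14.1–15.5 N at every check while turning. I then let the dial spring up and released it.

**Bolt:** I pushed the stud with shut fingers until it stopped moving and the force rose to about 8 N.

**Last checks, arm clear:**

| Check | Result |
|---|---|
| Bolt travel (top camera) | 24.9 mm (25 mm is fully home) |
| Dial angle | about +0.05 rad, pointer on the two-dot mark |
| Dial height | fully up |
| Tumbler, canister, hairbrush, pusher | seen in the last pictures, apparently untouched; I didn't re-measure their positions |

**Disagreements:**
- **Fingertips:** they sit about 40 mm behind the reported TCP, not at it as the text says. Because of this my first grip closed in the air above the bar without touching anything. I measured the offset in the side and wrist pictures and corrected for it.
- **Side camera:** it put the stud about 2 mm further from the dial axis than the top camera, both before and after the push. That shift is within the stated calibration error, and its own travel figure also comes to about 25 mm.

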